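# Build and load the next tier of a drying stack

## Task

Build the next tier of the drying stack: stand the two tall wooden blocks upright on the two bare-wood patches at the ends of the grey-sprayed board, one on each, and lay the loose plank flat across the tops of both, in line with the board and with its ends even with the board's ends. Then set the loose boat and the loose helmet upright on the plank, each straight above the casting of its own kind that stands on the board below, the boat lengthwise along the plank - the row below cannot be seen from above once the plank is on, so note beforehand which kind stands where. The two castings on the board must not be shifted, and the short offcut of wood stays where it is.

Things in the scene. Friction and masses are not known exactly. Their poses are not given: they have to be found in the camera images.
- board: The lower drying board, fixed to the table: plywood 330 mm long (its y axis) and 84 mm wide (its x axis), on two foot battens, its top face 30 mm above the table. Origin: centre of the underside, on the table. The top is sprayed grey-blue except for two bare-wood patches, each 50 mm square, centred on the board's width at y = +138 mm and y = -138 mm of its frame, near its two ends.
- boat_low_mid (a point): Plaster boat casting standing loose on the board, between the patches. The same shape as the other boat: a double-ended fishing boat, off-white, 84 mm long (y axis), 36 mm wide (x axis), 40 mm high, hull about 23 mm high with nearly upright sides, a small wheelhouse on top near the middle. The point is on its middle, 20 mm above its flat underside. Leave it in place.
- helmet_low_mid (a point): Plaster knight's helmet casting standing loose on the board, between the patches, beside the boat. The same shape as the other helmet: off-white, 56 mm high, round body 41 mm in diameter on a 44 mm round foot 6 mm high, a pointed visor reaching 28 mm out along -x, a comb (fin) 6 mm thick over the top and reaching 25 mm back along +x. The point is on the axis of the body, 28 mm above its flat underside. Leave it in place.
- block_a_mid (a point): Tall spacer block of plain wood, 44 x 44 mm and 80 mm high, standing on the table. The point is its centre, 40 mm up; z is its height axis, x and y are square to its side faces. The two tall blocks are alike and either may go on either patch.
- block_b_mid (a point): The other tall spacer block, exactly like the first: 44 x 44 x 80 mm, point at its centre, 40 mm up.
- offcut_mid (a point): Short offcut of the same wood, 44 x 44 mm and only 45 mm high: too low to clear the helmet. Stands among the tall blocks. The point is its centre, 22.5 mm up. Leave it where it is.
- plank_mid (a point): Loose plywood plank lying flat on the table, 330 mm long (y axis), 64 mm wide (x axis), 12 mm thick. The point is its centre, 6 mm up. About 0.15 kg.
- boat_mid (a point): The loose boat casting standing on the table beside the work, the same shape and size as the one on the board: 84 mm long along its y axis, 36 mm wide along x, 40 mm high; the hull is gripped across its width at the middle, below 23 mm height. The point is on its middle, 20 mm above its underside. 45 to 80 g.
- helmet_mid (a point): The loose helmet casting standing on the table beside the work, the same shape and size as the one on the board: 56 mm high, body 41 mm in diameter between 6 and 33 mm height, visor to -x, comb at the back to +x, so it is gripped across y. The point is on the axis of the body, 28 mm above its underside. 50 to 95 g.
Mind the look-alikes: they are no part of the job. Leave any green or turquoise look-alike of the part that bears block_a_mid alone.

How it is judged:
By the outcome, as a careful person would: the job done as asked, in the order asked, and still so for the second after the job is handed in, with the robot touching nothing.
It also fails if it takes over 128 s, if anything falls off the work surface, if the arm or the gripper's body presses on something with over 40 N, if the wrist force passes 120 N, or if a joint passes its speed limit or range.

## Robot

A 7-joint arm with a two-finger parallel gripper is mounted at the origin on the work surface. World frame = base frame: x ahead of the robot, y to its left, z up, the work surface at z = 0. Lengths are in m, angles in rad, forces in N, time in s.
With the tool pointing down it reaches from about 0.425 to 0.875 m from the base axis. Payload 4.7 kg.
Tool frame: the origin (TCP) lies on the mounting face of the last link; the fingertips stand 182 mm ahead of it and the grasp point (between the pads) lies 164 mm ahead of it; z points along the fingers, y is the line along which they close (so a half turn about z gives the same grasp; the last joint's range is limited). The gripper opens to 87 mm and grips with 3 to 60 N. Pads are 19 mm wide; open, the fingers measure 117 mm over their backs; the gripper's body (75 mm by 190 mm) begins 51 mm behind the grasp point.
Start: joints at [1.138, 0.321, -0.07, 1.45, 0.023, 1.371, -0.057], TCP at [0.281, -0.586, 0.405] pointing down, gripper open.
Joint ranges: [-2.86, 2.86], [-0.3, 2.09], [-1.38, 1.24], [0.06, 2.45], [-1.56, 4.7], [0.09, 2.05], [-2.69, 2.69]. Speed limits (rad/s): [2.57, 2.57, 3.14, 3.14, 3.14, 3.14, 3.14].

## Interface

Orientations are given as a unit quaternion [w, x, y, z].
In Python, from station import bot gives the robot as it stands.
- The arm moves only by the tool play_rows, never from a script. Its argument "commands" is a list of rows, each an object with "offset": the shift along the tool's x, y, z in m, a list of three; "delta_rot": the turn, a rotation vector about the tool's x, y, z in rad, a list of three. A call has exactly 5 rows; each row shifts and turns the commanded pose from where the row before left it, along the tool's axes as they then stand; what a row does not reach is not made up. A row lasts 1/10 s, in which the tool goes at most 50 mm and 8.59 degrees, less where a joint would pass 70% of its speed; a pose out of reach is approached as far as the arm can. A call is refused whole if a number of a shift passes 0.05 or a number of a turn 0.15, either way. A call with a gripper value outside its range is refused whole. "jaw" is the opening, from 0 (shut) to 1 (fully open), set as the call begins (left out, the last holds). The fingers move at their own pace and stop on an object; "force" is the grip in N (left out, the last holds). Time passes only in rows, so rows that do not move let the fingers close, or fill a call up. It gives the time, the measured TCP pose, the force, the opening and the grip force at its end, in the units of the state.
- bot.state(): the state, without advancing time (a new reading comes with each control period).
- bot.read_camera(name): name is "side" or "top" or "wrist"; returns the picture (420x560x3 uint8, red, green, blue); there is no depth.
- bot.camera_model(name): a dict with "vertical_fov" (degrees; the focal length in pixels is half the picture's height over the tangent of half this angle, whatever the lens; pixels are square), "cx", "cy" (the principal point, pixels), "k1" (the pictures are not rectified: a ray, as slopes to the right and down, at radius r is drawn at 1 + k1 r^2 times it, then the intrinsics apply), "R" (3x3) and "t" (3): a world point X has camera coordinates R X + t; the wrist camera has in their place "hand_eye" (4x4, takes a point from camera to tool coordinates, whose origin is the TCP and whose axes are the flange's). Camera axes: x right, y down, z forward; pixel columns grow to the right and rows downward; lengths in m; the calibration is good to about 2 mm. A picture is of the moment at which its call begins: read the wrist's pose just before it. camera_model takes no time and is no camera call.
- bot.finish_job(): hands the job in; it is judged then, once.
The state is a dict: "clock": time; "joints": joint angles; "dq": joint speeds; "joint_efforts": joint torques, N m; "tool_pos": TCP position; "orientation": TCP orientation; "force": force on the tool from outside, world axes, zero at the start; "moment": the same for the moment, N m; "width": finger opening in m; "gripper_force": force on a finger pad.
Only numpy, scipy, OpenCV 4.12 (cv2) and the standard library are available. Lean on these libraries where they do the work, as an engineer would, in place of code of your own. Each camera call takes 0.05 s, during which the arm holds its last target. There are 200 camera calls.

## Working session

There is one attempt and no reset: what is moved stays moved. The work goes in short steps, Python scripts to look and compute and a tool call to move; the robot and the scene stay as the last step left them, time stands still between calls to the robot, and variables do not carry over. Pictures are saved under pics/ and viewed, at most 14 in all, crops included, and the job is handed in when it is done.

Besides the shell and the picture viewer there is one more tool, called after ">>>" by a JSON object that holds its "method" and its "body". play_rows: Moves the arm, as the interface text tells. Its arguments: {"type":"object","properties":{"commands":{"type":"array"},"jaw":{"type":"number"},"force":{"type":"number"}},"required":["commands"]}

```bash
mkdir -p pics; ls; python3 - <<'E'
from station import bot
import cv2
for n in("top","side"):
    cv2.imwrite(f"pics/{n}0.png",bot.read_camera(n)[:,:,::-1]); print(n,bot.camera_model(n))
print(bot.camera_model("wrist"));print(bot.state())
E
```

```text
pics
top {'vertical_fov': 43.608663528730126, 'cx': 293.09437590083985, 'cy': 210.46826724815253, 'k1': 2.7951328079057343e-06, 'R': array([[ 0.02133487, -0.99976687, -0.00332056],
       [-0.99669453, -0.02100866, -0.0784771 ],
       [ 0.07838904,  0.00498389, -0.99691039]]), 't': array([-0.044216  ,  0.52553343,  1.44347831])}
side {'vertical_fov': 44.615180723645054, 'cx': 288.24406033666395, 'cy': 201.53398805241233, 'k1': -0.19463996902558608, 'R': array([[-0.99741922, -0.06740042, -0.02474029],
       [-0.01678054,  0.55387976, -0.83242755],
       [ 0.06980912, -0.82986408, -0.55358134]]), 't': array([0.50401141, 0.10112844, 1.17706954])}
{'vertical_fov': 59.291969971883965, 'cx': 273.71707976953445, 'cy': 210.19118864011082, 'k1': -0.10106433175968525, 'hand_eye': array([[-2.40918537e-04, -9.55018795e-01, -2.96545178e-01,
         8.15490040e-02],
       [ 9.99999906e-01, -3.36640035e-04,  2.71726038e-04,
        -3.51749129e-04],
       [-3.59332453e-04, -2.96545085e-01,  9.55018787e-01,
         1.98107437e-02],
       [ 0.00000000e+00,  0.00000000e+00,  0.00000000e+00,
         1.00000000e+00]])}
{'clock': 0.1, 'joints': array([ 1.13813903,  0.32176207, -0.07008618,  1.45152943,  0.02259098,
        1.37080043, -0.05688522]), 'dq': array([-0.00152659, -0.00010004,  0.00031136, -0.00356611, -0.00051862,
        0.00102669, -0.00043836]), 'joint_efforts': array([ 5.47330058e-05, -4.92572057e+01, -4.05578529e-01, -3.13396990e+01,
       -6.40660431e-02,  3.95199435e-02,  7.49266155e-05]), 'tool_pos': array([ 0.28072667, -0.58605963,  0.40377389]), 'orientation': array([-8.24830082e-04,  9.75149582e-01,  2.21545840e-01, -2.29765116e-04]), 'force': array([ 0.42079298,  0.13546063, -0.51715198]), 'moment': array([-0.04547597,  0.01463548,  0.00324536]), 'gripper_force': 0.0, 'width': 0.08707397042894172}
```

View pics/top0.png

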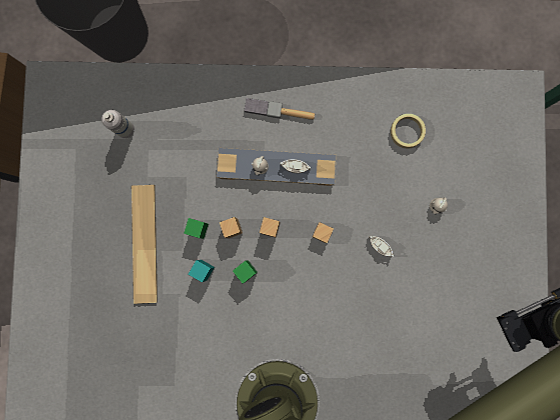

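View pics/side0.png

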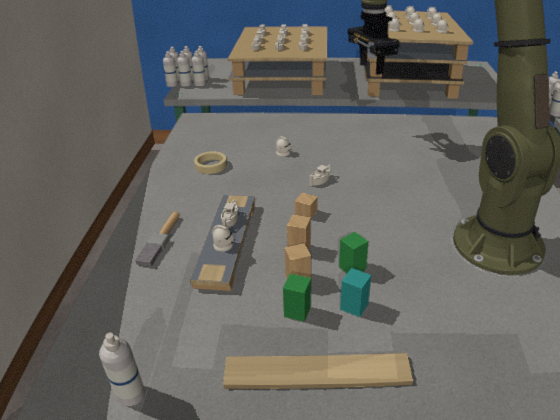

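The top view (top0) shows:
- Board at (275,168), with bare patches at (227,163) and (326,169). The helmet is at (260,164) and the boat at (296,166).
- Plank at (144,244).
- Loose boat at (381,246) and loose helmet at (440,205).

Candidates for a tall block are wood at (230,228), (270,228) and (323,233), greens at (196,228) and (245,271), and turquoise at (200,271). In the side view, the wood piece at (306,207), which is (323,233) from the top, looks shorter, so it is the offcut. The tall blocks are then (230,228) and (270,228).

```bash
cat > h.py <<'E'
from station import bot
import numpy as np, cv2
from scipy.spatial.transform import Rotation as Ro
def pose():
    s=bot.state(); q=s["orientation"]; T=np.eye(4); T[:3,:3]=Ro.from_quat([q[1],q[2],q[3],q[0]]).as_matrix(); T[:3,3]=s["tool_pos"]; return T
class View:
    def __init__(s,name,save=None):
        m=bot.camera_model(name); T=pose(); s.im=bot.read_camera(name)[:,:,::-1].copy()
        f=210/np.tan(np.radians(m["vertical_fov"]/2)); s.f=f; s.m=m
        if name=="wrist": E=T@m["hand_eye"]; s.R=E[:3,:3].T; s.t=-s.R@E[:3,3]
        else: s.R,s.t=m["R"],m["t"]
        s.c=-s.R.T@s.t
        if save: cv2.imwrite(f"pics/{save}.png",s.im)
    def ray(s,p):
        p=np.atleast_2d(p).astype(float); d=(p-[s.m["cx"],s.m["cy"]])/s.f; u=d.copy()
        for _ in range(10): u=d/(1+s.m["k1"]*(u**2).sum(1,keepdims=True))
        return np.c_[u,np.ones(len(u))]@s.R
    def at(s,p,z):
        r=s.ray(p); return s.c+r*((z-s.c[2])/r[:,2])[:,None]
    def px(s,X):
        c=s.R@np.asarray(X,float)+s.t; u=c[:2]/c[2]; return u*(1+s.m["k1"]*(u@u))*s.f+[s.m["cx"],s.m["cy"]]
    def blobs(s,lo,hi,amin=60):
        hsv=cv2.cvtColor(s.im,cv2.COLOR_BGR2HSV); M=cv2.inRange(hsv,np.array(lo),np.array(hi))
        M=cv2.morphologyEx(M,cv2.MORPH_OPEN,np.ones((2,2)))
        return [c for c in cv2.findContours(M,cv2.RETR_EXTERNAL,cv2.CHAIN_APPROX_NONE)[0] if cv2.contourArea(c)>amin]
def rect(v,c,z):
    """min-area rectangle of contour cast onto plane z: centre, sizes, angle of first side (deg)"""
    P=v.at(c[:,0],z)[:,:2]; (x,y),(w,h),a=cv2.minAreaRect((P*1000).astype(np.float32)); return np.round([x,y,w,h,a],1)
def go(x,y,z=None,yaw=None):
    """grasp point target (m), yaw deg: prints turn about tool z, then shift in the tool axes after the turn"""
    T=pose(); p=T[:3,3]+T[:3,2]*.164; cy=np.degrees(np.arctan2(T[1,0],T[0,0])); yaw=cy if yaw is None else yaw
    R=(Ro.from_euler('z',yaw,degrees=True)*Ro.from_euler('x',180,degrees=True)).as_matrix()
    d=np.array([x,y,p[2] if z is None else z])-p
    print("grasp mm",np.round(p*1000,1),"yaw",round(cy,2),"tilt",np.round(T[:2,2],3),"| turn rv",np.round(Ro.from_matrix(T[:3,:3].T@R).as_rotvec(),3),"shift mm",np.round(R.T@d*1000,1))
E
python3 - <<'E'
from h import *
v=View("top")
for c in v.blobs([8,70,110],[28,255,255],40):
    print("wood",cv2.boundingRect(c),"z0",rect(v,c,.0),"z12",rect(v,c,.012),"z30",rect(v,c,.03),"z80",rect(v,c,.08))
for c in v.blobs([0,0,150],[180,60,255],25):
    if 180<c[0,0,0]<460: print("white",cv2.boundingRect(c),"z20",rect(v,c,.02),"z50",rect(v,c,.05))
a=cv2.resize(v.im[140:290,180:380],None,fx=4,fy=4,interpolation=cv2.INTER_CUBIC); cv2.imwrite("pics/c1.png",a)
E
```

```text
wood (314, 223, 21, 21) z0 [ 466.1 -120.4   46.1   45.3   66.5] z12 [ 465.7 -119.7   45.7   44.9   66.5] z30 [ 465.  -118.8   45.2   44.4   66.5] z80 [ 463.2 -116.1   43.6   42.9   66.5]
wood (261, 218, 19, 20) z0 [478.6  31.1  46.8  46.   76.2] z12 [478.   30.5  46.5  45.6  76.2] z30 [477.2  29.7  45.9  45.1  76.2] z80 [475.   27.2  44.3  43.5  76.2]
wood (221, 218, 20, 20) z0 [475.2 143.7  45.7  47.2  19.7] z12 [474.7 142.2  45.3  46.8  19.7] z30 [473.9 139.9  44.7  46.3  19.7] z80 [471.8 133.7  43.2  44.7  19.7]
wood (132, 186, 26, 119) z0 [423.9 383.3 331.7  65.2   3.6] z12 [423.8 379.9 329.   64.6   3.6] z30 [423.6 374.7 325.   63.8   3.6] z80 [423.2 360.4 313.8  61.6   3.6]
wood (317, 161, 19, 18) z0 [ 646.9 -124.1   49.    51.2    0.9] z12 [ 644.9 -123.4   48.6   50.7    0.9] z30 [ 642.1 -122.4   48.    50.1    0.9] z80 [ 634.1 -119.6   46.3   48.4    0.9]
wood (218, 155, 19, 18) z0 [658.3 158.1  48.9  51.3   1.2] z12 [656.3 156.4  48.5  50.9   1.2] z30 [653.3 154.   47.9  50.3   1.2] z80 [644.9 147.3  46.3  48.6   1.2]
wood (392, 116, 35, 32) z0 [ 761.6 -359.6   90.    97.3    1.2] z12 [ 758.7 -357.    89.3   96.5    1.2] z30 [ 754.5 -353.1   88.2   95.3    1.2] z80 [ 742.7 -342.3   85.1   92.1    1.2]
wood (282, 109, 34, 10) z0 [806.5 -42.1  96.3  16.8  81.5] z12 [803.3 -42.1  95.5  16.7  81.5] z30 [798.5 -42.1  94.4  16.5  81.5] z80 [785.2 -42.   91.1  15.9  81.5]
white (371, 238, 23, 19) z20 [ 430.  -281.7   70.    35.5   45.9] z50 [ 429.6 -276.8   68.6   34.8   45.9]
white (435, 199, 13, 10) z20 [ 554.6 -445.4   25.2   33.7    1.2] z50 [ 551.7 -437.1   24.7   33.     1.2]
white (281, 161, 30, 12) z20 [651.4 -37.   82.4  30.4  86.4] z50 [646.4 -37.   80.7  29.8  86.4]
white (255, 157, 12, 12) z20 [658.6  62.1  27.4  33.9  23.2] z50 [653.5  60.   26.9  33.2  23.2]
```

View pics/c1.png

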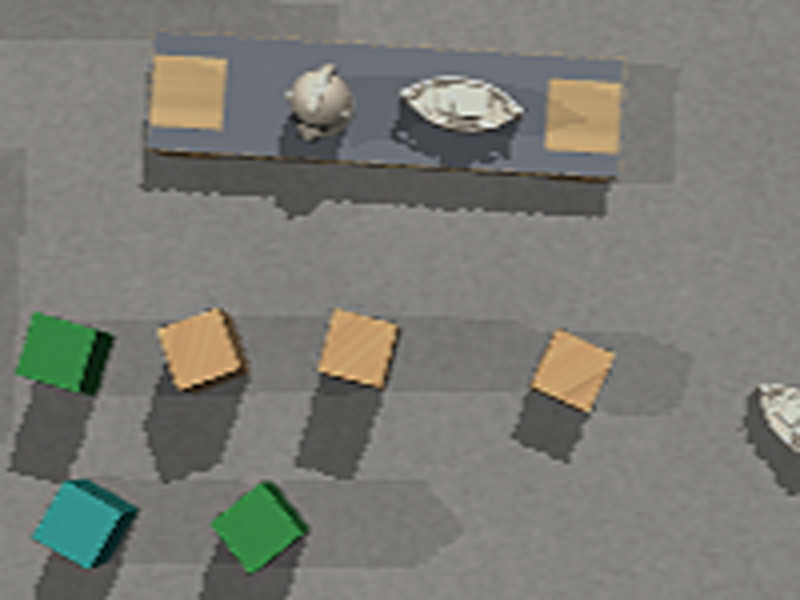

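The crop confirms it. The wood piece at (323,233) casts a short shadow, so it is the offcut. The tall blocks are (230,228) and (270,228). On the board, the helmet is at the +y side and the boat at the -y side. I'll go to block A first.

```bash
python3 - <<'E'
from h import *
go(.472,.134,.19,109.7)
E
```

```text
grasp mm [ 280.6 -585.9  239.9] yaw 25.6 tilt [-0.001  0.001] | turn rv [-1.000e-03 -1.000e-03 -1.468e+00] shift mm [613.2 422.8  49.9]
```

>>> {"method": "play_rows", "body": {"commands": [{"offset": [0.03, 0, 0], "delta_rot": [0, 0, -0.147]}, {"offset": [0.03, 0, 0], "delta_rot": [0, 0, -0.147]}, {"offset": [0.03, 0, 0], "delta_rot": [0, 0, -0.147]}, {"offset": [0, 0, 0], "delta_rot": [0, 0, -0.147]}, {"offset": [0, 0, 0], "delta_rot": [0, 0, -0.147]}]}}

```text
clock: 0.65
tool_pos: [0.3563, -0.535, 0.4044]
orientation: [-0.0, 0.828, 0.561, 0.0]
force: [0.1, 0.2, -0.6]
width: 0.087
gripper_force: 0.0
```

>>> {"method": "play_rows", "body": {"commands": [{"offset": [0, 0.03, 0], "delta_rot": [0, 0, -0.147]}, {"offset": [0, 0.03, 0], "delta_rot": [0, 0, -0.147]}, {"offset": [0, 0.03, 0], "delta_rot": [0, 0, -0.147]}, {"offset": [0, 0, 0], "delta_rot": [0, 0, -0.147]}, {"offset": [0, 0, 0], "delta_rot": [0, 0, -0.147]}]}}

```text
clock: 1.15
tool_pos: [0.443, -0.5571, 0.4036]
orientation: [-0.001, 0.572, 0.821, 0.001]
force: [-0.0, 0.2, 0.0]
width: 0.0872
gripper_force: 0.0
```

```bash
python3 - <<'E'
from h import *
go(.472,.134,.19,109.7); print(bot.state()["joints"],bot.state()["clock"])
E
```

```text
grasp mm [ 443.  -556.8  239.6] yaw 110.29 tilt [-0.     0.002] | turn rv [ 0.    -0.002  0.01 ] shift mm [640.6 260.2  49.6]
[ 1.08851384  0.47565078 -0.3332706   1.26360355  0.15102368  1.42805515
  1.12220275] 1.15
```

>>> {"method": "play_rows", "body": {"commands": [{"offset": [0.0427, 0.0173, 0.0033], "delta_rot": [0, 0, 0.01]}, {"offset": [0.0427, 0.0173, 0.0033], "delta_rot": [0, 0, 0]}, {"offset": [0.0427, 0.0173, 0.0033], "delta_rot": [0, 0, 0]}, {"offset": [0.0427, 0.0173, 0.0033], "delta_rot": [0, 0, 0]}, {"offset": [0.0427, 0.0173, 0.0033], "delta_rot": [0, 0, 0]}]}}

```text
clock: 1.65
tool_pos: [0.4522, -0.3256, 0.3878]
orientation: [-0.0, 0.579, 0.815, -0.0]
force: [-0.1, 0.0, -0.5]
width: 0.0869
gripper_force: 0.0
```

>>> {"method": "play_rows", "body": {"commands": [{"offset": [0.0427, 0.0173, 0.0033], "delta_rot": [0, 0, 0]}, {"offset": [0.0427, 0.0173, 0.0033], "delta_rot": [0, 0, 0]}, {"offset": [0.0427, 0.0173, 0.0033], "delta_rot": [0, 0, 0]}, {"offset": [0.0427, 0.0173, 0.0033], "delta_rot": [0, 0, 0]}, {"offset": [0.0427, 0.0173, 0.0033], "delta_rot": [0, 0, 0]}]}}

```text
clock: 2.15
tool_pos: [0.4633, -0.0955, 0.3715]
orientation: [0.0, 0.579, 0.815, -0.0]
force: [0.6, 0.6, 0.4]
width: 0.0871
gripper_force: 0.0
```

>>> {"method": "play_rows", "body": {"commands": [{"offset": [0.0427, 0.0173, 0.0033], "delta_rot": [0, 0, 0]}, {"offset": [0.0427, 0.0173, 0.0033], "delta_rot": [0, 0, 0]}, {"offset": [0.0427, 0.0173, 0.0033], "delta_rot": [0, 0, 0]}, {"offset": [0.04, 0.017, 0.0033], "delta_rot": [0, 0, 0]}, {"offset": [0, 0, 0], "delta_rot": [0, 0, 0]}]}}

```text
clock: 2.65
tool_pos: [0.4724, 0.0907, 0.3586]
orientation: [-0.001, 0.575, 0.818, 0.001]
force: [0.1, -0.3, 0.1]
width: 0.0864
gripper_force: 0.0
```

```bash
python3 - <<'E'
from h import *
v=View("wrist","w1")
go(.472,.134,.19,109.7); print(bot.state()["clock"])
for c in v.blobs([8,60,90],[28,255,255],800):
    print("wood",cv2.boundingRect(c),"z80",rect(v,c,.08))
print(v.px([.472,.134,.08]))
E
```

```text
grasp mm [472.7  87.3 194.4] yaw 109.64 tilt [-0.     0.001] | turn rv [-0.    -0.001 -0.001] shift mm [44.2 15.   4.4]
2.7
wood (245, 355, 315, 33) z80 [638.9  -4.1 299.5  35.5  19.2]
wood (170, 337, 64, 51) z80 [460.6 -59.9  52.4  58.7  10.3]
wood (217, 219, 75, 86) z80 [476.2  42.2  68.2  53.9  76.7]
wood (455, 165, 70, 69) z80 [622.9 156.2  42.3  42.3  87.6]
wood (267, 120, 64, 69) z80 [474.1 137.4  44.1  48.2  20.6]
[294.07407734 158.0594672 ]
```

View pics/w1.png

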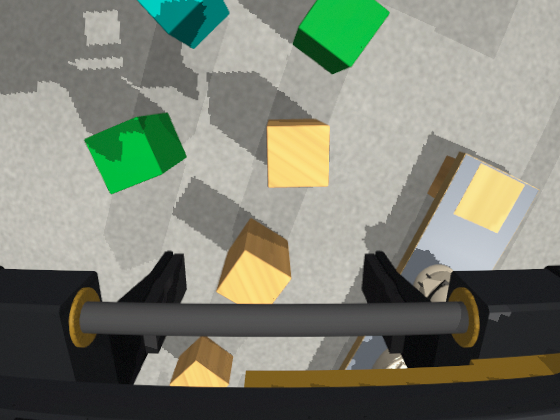

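The wrist view (w1) shows block A at (298,155) with a thin strip of side face along its top edge, block B at (255,265), and a patch at (490,197). I'll use the bright top face only.

```bash
python3 - <<'E'
from h import *
v=View("wrist")
for c in v.blobs([8,60,215],[28,255,255],800):
    print("wood",cv2.boundingRect(c),"z80",rect(v,c,.08),"z30",rect(v,c,.03))
go(.474,.136,.055,109.7)
E
```

```text
wood (173, 359, 58, 29) z80 [465.1 -83.1  38.6  37.9  66.3] z30 [ 469.  -131.    46.1   45.3   66.3]
wood (219, 247, 75, 58) z80 [478.4  29.3  43.5  43.4  76.4] z30 [484.8   3.2  51.9  51.8  76.4]
wood (457, 159, 71, 70) z80 [623.  155.7  42.2  42.2  87.6] z30 [657.4 154.   50.4  50.3  87.6]
wood (270, 120, 62, 63) z80 [475.2 135.6  43.2  43.5  21. ] z30 [481.1 130.   51.6  51.9  21. ]
grasp mm [473.   84.7 194.3] yaw 109.42 tilt [-0.001 -0.001] | turn rv [-0.001  0.    -0.005] shift mm [ 47.9  18.3 139.3]
```

>>> {"method": "play_rows", "body": {"commands": [{"offset": [0.0235, 0.01, 0], "delta_rot": [0, 0, -0.019]}, {"offset": [0.0235, 0.01, 0], "delta_rot": [0, 0, 0]}, {"offset": [0, 0, 0.02], "delta_rot": [0, 0, 0]}, {"offset": [0, 0, 0.02], "delta_rot": [0, 0, 0]}, {"offset": [0, 0, 0], "delta_rot": [0, 0, 0]}]}}

```text
clock: 3.25
tool_pos: [0.4755, 0.1326, 0.316]
orientation: [-0.002, 0.572, 0.82, -0.002]
force: [-0.8, 0.9, -0.2]
width: 0.0871
gripper_force: 0.0
```

```bash
python3 - <<'E'
from h import *
v=View("wrist")
for c in v.blobs([8,60,215],[28,255,255],800):
    b=cv2.boundingRect(c)
    if b[1]>5 :print("wood",b,"z80",rect(v,c,.08),"z30",rect(v,c,.03))
for i in range(3): go(.475,.1355,.055,110.8); bot.read_camera("top")
E
```

```text
wood (190, 338, 81, 50) z80 [478.2  29.3  43.8  43.3  76.3] z30 [485.4 -12.4  53.9  53.3  76.3]
wood (456, 223, 76, 49) z80 [617.9 166.2  37.1  40.9  87.8] z30 [657.5 156.2  45.7  50.3  87.8]
wood (242, 195, 71, 66) z80 [475.  135.6  43.2  43.2  20.8] z30 [481.5 118.5  53.2  53.2  20.8]
grasp mm [475.6 132.9 153.5] yaw 110.2 tilt [-0.003 -0.001] | turn rv [-0.003 -0.    -0.01 ] shift mm [ 2.6  0.4 98.5]
grasp mm [476.4 133.5 154.6] yaw 110.21 tilt [-0.001 -0.   ] | turn rv [-0.001  0.    -0.01 ] shift mm [ 2.4 -0.6 99.6]
grasp mm [476.8 133.9 155.2] yaw 110.22 tilt [ 0.001 -0.   ] | turn rv [ 0.001  0.    -0.01 ] shift mm [  2.2  -1.2 100.2]
```

>>> {"method": "play_rows", "body": {"commands": [{"offset": [0.002, -0.001, 0.025], "delta_rot": [0, 0, -0.01]}, {"offset": [0, 0, 0.03], "delta_rot": [0, 0, 0]}, {"offset": [0, 0, 0.03], "delta_rot": [0, 0, 0]}, {"offset": [0, 0, 0.015], "delta_rot": [0, 0, 0]}, {"offset": [0, 0, 0], "delta_rot": [0, 0, 0]}]}}

```text
clock: 3.95
tool_pos: [0.4741, 0.136, 0.2174]
orientation: [-0.001, 0.567, 0.824, -0.001]
force: [-0.1, -0.3, 0.1]
width: 0.0869
gripper_force: 0.0
```

>>> {"method": "play_rows", "body": {"commands": [{"offset": [0, 0, 0], "delta_rot": [0, 0, 0]}, {"offset": [0, 0, 0], "delta_rot": [0, 0, 0]}, {"offset": [0, 0, 0], "delta_rot": [0, 0, 0]}, {"offset": [0, 0, 0], "delta_rot": [0, 0, 0]}, {"offset": [0, 0, 0], "delta_rot": [0, 0, 0]}], "jaw": 0, "force": 25}}

```text
clock: 4.45
tool_pos: [0.4748, 0.1365, 0.219]
orientation: [0.0, 0.567, 0.824, 0.0]
force: [-0.2, -0.5, -0.4]
width: 0.0551
gripper_force: 0.0
```

>>> {"method": "play_rows", "body": {"commands": [{"offset": [0, 0, 0], "delta_rot": [0, 0, 0]}, {"offset": [0, 0, 0], "delta_rot": [0, 0, 0]}, {"offset": [0, 0, 0], "delta_rot": [0, 0, 0]}, {"offset": [0, 0, 0], "delta_rot": [0, 0, 0]}, {"offset": [0, 0, 0], "delta_rot": [0, 0, 0]}]}}

```text
clock: 4.95
tool_pos: [0.4747, 0.1365, 0.2187]
orientation: [0.0, 0.567, 0.824, -0.0]
force: [-1.3, -0.2, 3.7]
width: 0.0441
gripper_force: 25.0
```

```bash
python3 - <<'E'
from h import *
go(.657,.154,.090,87.7); go(.475,.1355,.055,110.8)
E
```

```text
grasp mm [474.7 136.5  54.7] yaw 110.91 tilt [ 0. -0.] | turn rv [0.    0.    0.405] shift mm [ 24.8 181.5 -35.3]
grasp mm [474.7 136.5  54.7] yaw 110.91 tilt [ 0. -0.] | turn rv [-0.     0.     0.002] shift mm [-1.  -0.  -0.3]
```

>>> {"method": "play_rows", "body": {"commands": [{"offset": [0, 0, -0.03], "delta_rot": [0, 0, 0]}, {"offset": [0, 0, -0.04], "delta_rot": [0, 0, 0]}, {"offset": [0, 0, -0.04], "delta_rot": [0, 0, 0]}, {"offset": [0, 0, -0.04], "delta_rot": [0, 0, 0]}, {"offset": [0, 0, -0.04], "delta_rot": [0, 0, 0.135]}]}}

```text
clock: 5.45
tool_pos: [0.4742, 0.1365, 0.4098]
orientation: [0.0, 0.622, 0.783, -0.0]
force: [0.8, -0.3, -0.8]
width: 0.0438
gripper_force: 25.0
```

>>> {"method": "play_rows", "body": {"commands": [{"offset": [0, 0, 0], "delta_rot": [0, 0, 0.135]}, {"offset": [0, 0, 0], "delta_rot": [0, 0, 0.135]}, {"offset": [-0.025, 0.04, 0], "delta_rot": [0, 0, 0]}, {"offset": [-0.025, 0.04, 0], "delta_rot": [0, 0, 0]}, {"offset": [-0.025, 0.04, 0], "delta_rot": [0, 0, 0]}]}}

```text
clock: 5.95
tool_pos: [0.5927, 0.0557, 0.4082]
orientation: [0.0, 0.721, 0.693, -0.0]
force: [1.6, -0.4, -1.1]
width: 0.0439
gripper_force: 25.0
```

>>> {"method": "play_rows", "body": {"commands": [{"offset": [-0.02, 0.03, 0], "delta_rot": [0, 0, 0]}, {"offset": [-0.01, 0.03, 0], "delta_rot": [0, 0, 0]}, {"offset": [0, 0, 0], "delta_rot": [0, 0, 0]}, {"offset": [0, 0, 0], "delta_rot": [0, 0, 0]}, {"offset": [0, 0, 0], "delta_rot": [0, 0, 0]}]}}

```text
clock: 6.45
tool_pos: [0.6494, 0.0257, 0.4084]
orientation: [-0.0, 0.72, 0.694, -0.0]
force: [-0.1, 1.0, -0.9]
width: 0.044
gripper_force: 25.0
```

```bash
python3 - <<'E'
from h import *
v=View("wrist","w2")
for c in v.blobs([8,60,200],[28,255,255],500):
    print("wood",cv2.boundingRect(c),"z30",rect(v,c,.03))
go(.657,.154,.090,87.7)
E
```

```text
wood (216, 274, 24, 31) z30 [593.4 -92.4  37.3  25.5  88.2]
wood (406, 193, 30, 80) z30 [801.7 -35.7  90.6  14.9  80.6]
wood (60, 174, 48, 53) z30 [449.9  15.8  50.6  50.9  76.5]
wood (249, 16, 56, 58) z30 [656.5 153.9  50.   49.9  88.3]
grasp mm [649.3  25.8 244.7] yaw 87.83 tilt [-0. -0.] | turn rv [-0.     0.     0.002] shift mm [128.4   2.6 154.7]
```

View pics/w2.png

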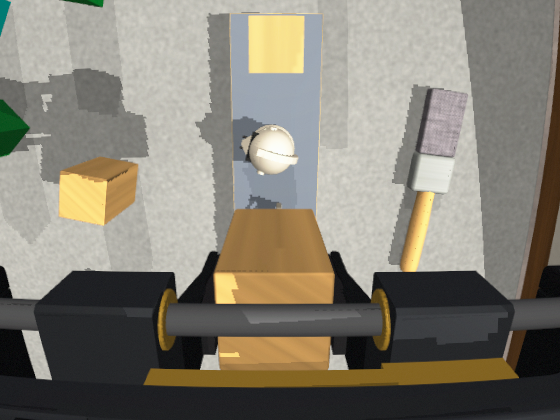

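w2 shows the +y patch at (277,44), cast at (656.5, 153.9) mm with a 50 mm side. The board helmet is at (271,149), with its visor to the left (-x). The block is held straight.

>>> {"method": "play_rows", "body": {"commands": [{"offset": [0.043, 0.001, 0], "delta_rot": [0, 0, 0]}, {"offset": [0.043, 0.0015, 0], "delta_rot": [0, 0, 0]}, {"offset": [0.043, 0, 0.01], "delta_rot": [0, 0, 0]}, {"offset": [0, 0, 0.04], "delta_rot": [0, 0, 0]}, {"offset": [0, 0, 0.04], "delta_rot": [0, 0, 0]}]}}

```text
clock: 7.0
tool_pos: [0.6566, 0.1571, 0.3197]
orientation: [0.001, 0.719, 0.695, 0.002]
force: [0.8, -0.5, -1.1]
width: 0.0436
gripper_force: 25.0
```

>>> {"method": "play_rows", "body": {"commands": [{"offset": [0, 0, 0.03], "delta_rot": [0, 0, 0]}, {"offset": [0, 0, 0.02], "delta_rot": [0, 0, 0]}, {"offset": [0, 0, 0], "delta_rot": [0, 0, 0]}, {"offset": [0, 0, 0], "delta_rot": [0, 0, 0]}, {"offset": [0, 0, 0], "delta_rot": [0, 0, 0]}]}}

```text
clock: 7.5
tool_pos: [0.6582, 0.1538, 0.2709]
orientation: [0.001, 0.721, 0.693, 0.001]
force: [0.7, -0.0, -0.6]
width: 0.0439
gripper_force: 25.0
```

```bash
python3 - <<'E'
from h import *
for i in range(3): go(.6567,.1549,.0855,87.8);bot.read_camera("top")
E
```

```text
grasp mm [658.8 153.9 106.9] yaw 87.73 tilt [0.003 0.001] | turn rv [ 0.003 -0.001 -0.001] shift mm [ 0.9 -2.1 21.4]
grasp mm [658.9 153.8 106.9] yaw 87.72 tilt [0.003 0.   ] | turn rv [ 0.003 -0.001 -0.001] shift mm [ 1.  -2.2 21.4]
grasp mm [658.8 153.6 106.6] yaw 87.71 tilt [0.003 0.   ] | turn rv [ 0.003 -0.001 -0.002] shift mm [ 1.2 -2.2 21.1]
```

>>> {"method": "play_rows", "body": {"commands": [{"offset": [0.001, -0.002, 0.005], "delta_rot": [0.003, 0, 0]}, {"offset": [0, 0, 0.006], "delta_rot": [0, 0, 0]}, {"offset": [0, 0, 0.005], "delta_rot": [0, 0, 0]}, {"offset": [0, 0, 0], "delta_rot": [0, 0, 0]}, {"offset": [0, 0, 0], "delta_rot": [0, 0, 0]}]}}

```text
clock: 8.15
tool_pos: [0.6559, 0.1542, 0.2521]
orientation: [-0.001, 0.721, 0.693, -0.001]
force: [-1.2, -0.0, -1.5]
width: 0.0439
gripper_force: 25.0
```

```bash
python3 - <<'E'
from h import *
for i in range(2): go(.6567,.1549,.0855,87.8);bot.read_camera("top")
E
```

```text
grasp mm [655.3 154.2  88.1] yaw 87.71 tilt [-0.004 -0.   ] | turn rv [-0.004  0.    -0.002] shift mm [0.8 1.4 2.6]
grasp mm [655.4 154.3  88.4] yaw 87.71 tilt [-0.003  0.   ] | turn rv [-0.003  0.    -0.002] shift mm [0.7 1.2 2.9]
```

>>> {"method": "play_rows", "body": {"commands": [{"offset": [0.0005, 0.001, 0], "delta_rot": [-0.002, 0, 0]}, {"offset": [0, 0, 0.002], "delta_rot": [0, 0, 0]}, {"offset": [0, 0, 0.002], "delta_rot": [0, 0, 0]}, {"offset": [0, 0, 0], "delta_rot": [0, 0, 0]}, {"offset": [0, 0, 0], "delta_rot": [0, 0, 0]}]}}

```text
clock: 8.75
tool_pos: [0.657, 0.1548, 0.2488]
orientation: [-0.0, 0.721, 0.693, -0.0]
force: [0.2, -0.1, 0.6]
width: 0.0435
gripper_force: 25.0
```

>>> {"method": "play_rows", "body": {"commands": [{"offset": [0, 0, 0], "delta_rot": [0, 0, 0]}, {"offset": [0, 0, 0], "delta_rot": [0, 0, 0]}, {"offset": [0, 0, 0], "delta_rot": [0, 0, 0]}, {"offset": [0, 0, 0], "delta_rot": [0, 0, 0]}, {"offset": [0, 0, 0], "delta_rot": [0, 0, 0]}], "jaw": 1}}

```text
clock: 9.25
tool_pos: [0.6569, 0.1547, 0.2485]
orientation: [-0.0, 0.721, 0.693, -0.0]
force: [0.6, 0.3, -0.3]
width: 0.076
gripper_force: 0.0
```

>>> {"method": "play_rows", "body": {"commands": [{"offset": [0, 0, 0], "delta_rot": [0, 0, 0]}, {"offset": [0, 0, 0], "delta_rot": [0, 0, 0]}, {"offset": [0, 0, 0], "delta_rot": [0, 0, 0]}, {"offset": [0, 0, 0], "delta_rot": [0, 0, 0]}, {"offset": [0, 0, 0], "delta_rot": [0, 0, 0]}]}}

```text
clock: 9.75
tool_pos: [0.6569, 0.1547, 0.2485]
orientation: [-0.0, 0.721, 0.693, -0.0]
force: [0.3, 0.6, 0.3]
width: 0.0869
gripper_force: 0.0
```

>>> {"method": "play_rows", "body": {"commands": [{"offset": [0, 0, -0.02], "delta_rot": [0, 0, 0]}, {"offset": [0, 0, -0.04], "delta_rot": [0, 0, 0]}, {"offset": [0, 0, -0.04], "delta_rot": [0, 0, 0]}, {"offset": [0, 0, -0.03], "delta_rot": [0, 0, 0]}, {"offset": [0, 0, 0], "delta_rot": [0, 0, 0]}]}}

```text
clock: 10.25
tool_pos: [0.6579, 0.1558, 0.3843]
orientation: [0.002, 0.721, 0.693, 0.004]
force: [-0.0, 0.1, -0.6]
width: 0.0868
gripper_force: 0.0
```

```bash
python3 - <<'E'
from h import *
go(.478,-.04,.20,76.3);v=View("wrist")
for c in v.blobs([8,60,200],[28,255,255],500):
    print("wood",cv2.boundingRect(c),"z30",rect(v,c,.03),"z110",rect(v,c,.11))
E
```

```text
grasp mm [659.2 156.2 220.3] yaw 87.71 tilt [0.008 0.002] | turn rv [ 0.007 -0.003  0.199] shift mm [-233.5 -129.6   20.3]
wood (241, 189, 60, 57) z30 [656.  127.3  56.4  56.8  87.5] z110 [657.2 153.7  42.9  43.3  87.5]
```

Block A's top is at (657.2, 153.7) with yaw 87.5, centred on the patch. Next is block B.

>>> {"method": "play_rows", "body": {"commands": [{"offset": [0, 0, 0], "delta_rot": [0, 0, 0.1]}, {"offset": [0, 0, 0], "delta_rot": [0, 0, 0.1]}, {"offset": [-0.033, -0.029, 0], "delta_rot": [0, 0, 0]}, {"offset": [-0.033, -0.029, 0], "delta_rot": [0, 0, 0]}, {"offset": [-0.033, -0.029, 0], "delta_rot": [0, 0, 0]}]}}

```text
clock: 10.8
tool_pos: [0.5475, 0.0783, 0.3764]
orientation: [-0.002, 0.787, 0.617, -0.002]
force: [0.1, -1.0, 0.4]
width: 0.087
gripper_force: 0.0
```

>>> {"method": "play_rows", "body": {"commands": [{"offset": [-0.033, -0.029, 0], "delta_rot": [0, 0, 0]}, {"offset": [-0.033, -0.029, 0], "delta_rot": [0, 0, 0]}, {"offset": [0, 0, 0.03], "delta_rot": [0, 0, 0]}, {"offset": [0, 0, 0.03], "delta_rot": [0, 0, 0]}, {"offset": [0, 0, 0], "delta_rot": [0, 0, 0]}]}}

```text
clock: 11.3
tool_pos: [0.4744, 0.028, 0.3147]
orientation: [-0.003, 0.787, 0.617, -0.004]
force: [-0.5, 0.1, -0.1]
width: 0.087
gripper_force: 0.0
```

```bash
python3 - <<'E'
from h import *
v=View("wrist")
for c in v.blobs([8,60,215],[28,255,255],500):
    print("wood",cv2.boundingRect(c),"z80",rect(v,c,.08))
for i in range(2): go(.478,.0293,.055,76.3);bot.read_camera("top")
E
```

```text
wood (286, 352, 54, 20) z80 [475.4 -73.9  17.   37.9  76.4]
wood (248, 197, 71, 66) z80 [477.9  28.6  43.1  42.7  76.3]
grasp mm [474.6  28.7 152.8] yaw 76.25 tilt [-0.006  0.001] | turn rv [-0.006  0.001 -0.001] shift mm [ 1.4  3.1 97.8]
grasp mm [476.1  29.  154.2] yaw 76.27 tilt [-0.003  0.001] | turn rv [-0.003  0.    -0.001] shift mm [ 0.7  1.7 99.2]
```

>>> {"method": "play_rows", "body": {"commands": [{"offset": [0, 0.001, 0.025], "delta_rot": [0, 0, 0]}, {"offset": [0, 0, 0.03], "delta_rot": [0, 0, 0]}, {"offset": [0, 0, 0.03], "delta_rot": [0, 0, 0]}, {"offset": [0, 0, 0.015], "delta_rot": [0, 0, 0]}, {"offset": [0, 0, 0], "delta_rot": [0, 0, 0]}]}}

```text
clock: 11.95
tool_pos: [0.4775, 0.0288, 0.2177]
orientation: [-0.002, 0.787, 0.618, -0.001]
force: [-0.6, 0.1, 0.5]
width: 0.0869
gripper_force: 0.0
```

>>> {"method": "play_rows", "body": {"commands": [{"offset": [0, 0, 0], "delta_rot": [0, 0, 0]}, {"offset": [0, 0, 0], "delta_rot": [0, 0, 0]}, {"offset": [0, 0, 0], "delta_rot": [0, 0, 0]}, {"offset": [0, 0, 0], "delta_rot": [0, 0, 0]}, {"offset": [0, 0, 0], "delta_rot": [0, 0, 0]}], "jaw": 0, "force": 25}}

```text
clock: 12.45
tool_pos: [0.478, 0.0286, 0.2192]
orientation: [0.0, 0.787, 0.617, -0.0]
force: [0.2, 0.7, 0.4]
width: 0.055
gripper_force: 0.0
```

>>> {"method": "play_rows", "body": {"commands": [{"offset": [0, 0, 0], "delta_rot": [0, 0, 0]}, {"offset": [0, 0, 0], "delta_rot": [0, 0, 0]}, {"offset": [0, 0, 0], "delta_rot": [0, 0, 0]}, {"offset": [0, 0, 0], "delta_rot": [0, 0, 0]}, {"offset": [0, 0, 0], "delta_rot": [0, 0, 0]}]}}

```text
clock: 12.95
tool_pos: [0.4779, 0.0286, 0.2188]
orientation: [-0.0, 0.787, 0.617, -0.0]
force: [-0.7, -0.8, 2.2]
width: 0.0439
gripper_force: 25.0
```

```bash
python3 - <<'E'
from h import *
go(.478,.0290,.055,76.3); go(.645,-.25,.245,87.7)
E
```

```text
grasp mm [477.7  28.6  54.8] yaw 76.25 tilt [-0.001 -0.   ] | turn rv [-0.001  0.    -0.001] shift mm [ 0.5  0.2 -0.2]
grasp mm [477.7  28.6  54.8] yaw 76.25 tilt [-0.001 -0.   ] | turn rv [-0.001  0.    -0.2  ] shift mm [-271.7  178.3 -190.2]
```

>>> {"method": "play_rows", "body": {"commands": [{"offset": [0, 0, -0.03], "delta_rot": [0, 0, 0]}, {"offset": [0, 0, -0.04], "delta_rot": [0, 0, 0]}, {"offset": [0, 0, -0.04], "delta_rot": [0, 0, 0]}, {"offset": [0, 0, -0.04], "delta_rot": [0, 0, -0.1]}, {"offset": [0, 0, -0.04], "delta_rot": [0, 0, -0.1]}]}}

```text
clock: 13.45
tool_pos: [0.4776, 0.0289, 0.41]
orientation: [-0.0, 0.72, 0.694, -0.001]
force: [1.5, 0.1, -1.3]
width: 0.0441
gripper_force: 25.0
```

>>> {"method": "play_rows", "body": {"commands": [{"offset": [-0.036, 0.024, 0], "delta_rot": [0, 0, 0]}, {"offset": [-0.036, 0.024, 0], "delta_rot": [0, 0, 0]}, {"offset": [-0.036, 0.024, 0], "delta_rot": [0, 0, 0]}, {"offset": [-0.036, 0.024, 0], "delta_rot": [0, 0, 0]}, {"offset": [-0.036, 0.024, 0], "delta_rot": [0, 0, 0]}]}}

```text
clock: 13.95
tool_pos: [0.5914, -0.1576, 0.4079]
orientation: [-0.001, 0.721, 0.693, -0.001]
force: [-0.2, 0.4, -0.1]
width: 0.0439
gripper_force: 25.0
```

>>> {"method": "play_rows", "body": {"commands": [{"offset": [-0.036, 0.024, 0], "delta_rot": [0, 0, 0]}, {"offset": [-0.036, 0.024, 0], "delta_rot": [0, 0, 0]}, {"offset": [-0.02, 0.01, 0], "delta_rot": [0, 0, 0]}, {"offset": [0, 0, 0], "delta_rot": [0, 0, 0]}, {"offset": [0, 0, 0], "delta_rot": [0, 0, 0]}]}}

```text
clock: 14.45
tool_pos: [0.645, -0.2502, 0.4073]
orientation: [-0.002, 0.721, 0.693, -0.0]
force: [-0.4, -0.1, -1.2]
width: 0.0443
gripper_force: 25.0
```

```bash
python3 - <<'E'
from h import *
v=View("wrist","w3")
for c in v.blobs([8,60,200],[28,255,255],500):
    print("wood",cv2.boundingRect(c),"z30",rect(v,c,.03),"z110",rect(v,c,.11))
for i in range(2):go(.6457,-.1217,.125,87.7);bot.read_camera("top")
E
```

```text
wood (216, 270, 24, 35) z30 [ 588.6 -364.7   42.    25.3   87.8] z110 [ 601.8 -320.7   32.6   19.7   87.8]
wood (344, 230, 81, 43) z30 [ 760.5 -328.9   47.9   89.6   86.2] z110 [ 735.3 -293.    37.2   69.5   86.2]
wood (47, 21, 54, 61) z30 [ 459.8 -114.8   45.5   45.7   66.9] z110 [ 501.8 -126.8   35.3   35.5   66.9]
wood (242, 17, 56, 58) z30 [ 644.9 -122.2   49.8   50.2   87.6] z110 [ 645.6 -132.5   38.6   39.    87.6]
grasp mm [ 644.7 -248.7  243.9] yaw 87.78 tilt [-0.002  0.002] | turn rv [-0.002 -0.002  0.001] shift mm [127.   -4.1 118.9]
grasp mm [ 644.7 -248.3  244.4] yaw 87.83 tilt [-0.001  0.001] | turn rv [-0.001 -0.001  0.002] shift mm [126.5  -4.1 119.4]
```

View pics/w3.png

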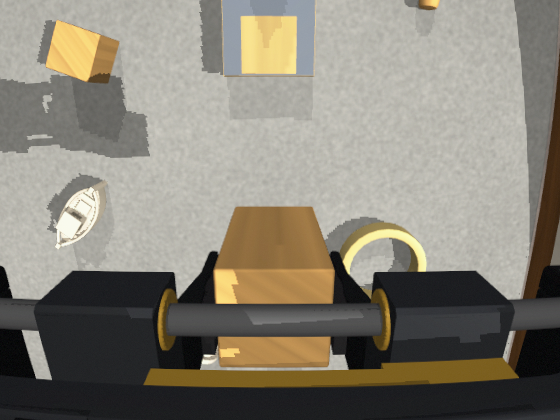

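w3 shows the -y patch at (269,45), cast at (644.9, -122.2), and the loose boat at (78,215).

>>> {"method": "play_rows", "body": {"commands": [{"offset": [0.042, -0.001, 0], "delta_rot": [0, 0, 0]}, {"offset": [0.042, -0.002, 0], "delta_rot": [0, 0, 0]}, {"offset": [0.042, -0.001, 0.01], "delta_rot": [0, 0, 0]}, {"offset": [0, 0, 0.04], "delta_rot": [0, 0, 0]}, {"offset": [0, 0, 0.04], "delta_rot": [0, 0, 0]}]}}

```text
clock: 15.1
tool_pos: [0.6461, -0.1201, 0.32]
orientation: [0.002, 0.719, 0.695, 0.001]
force: [0.8, -1.2, -1.2]
width: 0.0438
gripper_force: 25.0
```

>>> {"method": "play_rows", "body": {"commands": [{"offset": [0, 0, 0.03], "delta_rot": [0, 0, 0]}, {"offset": [0, 0, 0.02], "delta_rot": [0, 0, 0]}, {"offset": [0, 0, 0], "delta_rot": [0, 0, 0]}, {"offset": [0, 0, 0], "delta_rot": [0, 0, 0]}, {"offset": [0, 0, 0], "delta_rot": [0, 0, 0]}]}}

```text
clock: 15.6
tool_pos: [0.6466, -0.1236, 0.2708]
orientation: [0.001, 0.721, 0.693, 0.001]
force: [0.0, -0.1, -0.9]
width: 0.0442
gripper_force: 25.0
```

```bash
python3 - <<'E'
from h import *
for i in range(3): go(.6452,-.1221,.0855,87.6);bot.read_camera("top")
E
```

```text
grasp mm [ 646.9 -123.7  106.8] yaw 87.74 tilt [ 0.002 -0.001] | turn rv [0.002 0.001 0.002] shift mm [ 1.6 -1.8 21.3]
grasp mm [ 647.  -124.   106.8] yaw 87.73 tilt [ 0.002 -0.001] | turn rv [0.002 0.001 0.002] shift mm [ 1.8 -1.8 21.3]
grasp mm [ 646.8 -124.1  106.5] yaw 87.72 tilt [ 0.002 -0.001] | turn rv [0.002 0.001 0.002] shift mm [ 1.9 -1.7 21. ]
```

>>> {"method": "play_rows", "body": {"commands": [{"offset": [0.0015, -0.001, 0.005], "delta_rot": [0, 0, 0.002]}, {"offset": [0, 0, 0.006], "delta_rot": [0, 0, 0]}, {"offset": [0, 0, 0.005], "delta_rot": [0, 0, 0]}, {"offset": [0, 0, 0], "delta_rot": [0, 0, 0]}, {"offset": [0, 0, 0], "delta_rot": [0, 0, 0]}]}}

```text
clock: 16.25
tool_pos: [0.6448, -0.1227, 0.2521]
orientation: [-0.001, 0.722, 0.692, -0.001]
force: [0.1, -0.3, -1.0]
width: 0.0438
gripper_force: 25.0
```

```bash
python3 - <<'E'
from h import *
for i in range(2): go(.6452,-.1221,.0855,87.6);bot.read_camera("top")
E
```

```text
grasp mm [ 644.6 -122.6   88.1] yaw 87.59 tilt [-0.002  0.   ] | turn rv [-0.002 -0.    -0.   ] shift mm [0.6 0.6 2.6]
grasp mm [ 644.8 -122.6   88.4] yaw 87.59 tilt [-0.001  0.   ] | turn rv [-0.001 -0.    -0.   ] shift mm [0.6 0.4 2.9]
```

>>> {"method": "play_rows", "body": {"commands": [{"offset": [0.0005, 0.0005, 0], "delta_rot": [0, 0, 0]}, {"offset": [0, 0, 0.002], "delta_rot": [0, 0, 0]}, {"offset": [0, 0, 0.002], "delta_rot": [0, 0, 0]}, {"offset": [0, 0, 0], "delta_rot": [0, 0, 0]}, {"offset": [0, 0, 0], "delta_rot": [0, 0, 0]}]}}

```text
clock: 16.85
tool_pos: [0.6456, -0.1221, 0.2489]
orientation: [-0.0, 0.722, 0.692, -0.0]
force: [0.3, 0.7, 2.7]
width: 0.0439
gripper_force: 25.0
```

>>> {"method": "play_rows", "body": {"commands": [{"offset": [0, 0, 0], "delta_rot": [0, 0, 0]}, {"offset": [0, 0, 0], "delta_rot": [0, 0, 0]}, {"offset": [0, 0, 0], "delta_rot": [0, 0, 0]}, {"offset": [0, 0, 0], "delta_rot": [0, 0, 0]}, {"offset": [0, 0, 0], "delta_rot": [0, 0, 0]}], "jaw": 1}}

```text
clock: 17.35
tool_pos: [0.6454, -0.1221, 0.2485]
orientation: [-0.0, 0.722, 0.692, -0.0]
force: [1.0, -0.6, 0.4]
width: 0.0758
gripper_force: 0.0
```

>>> {"method": "play_rows", "body": {"commands": [{"offset": [0, 0, 0], "delta_rot": [0, 0, 0]}, {"offset": [0, 0, 0], "delta_rot": [0, 0, 0]}, {"offset": [0, 0, 0], "delta_rot": [0, 0, 0]}, {"offset": [0, 0, 0], "delta_rot": [0, 0, 0]}, {"offset": [0, 0, 0], "delta_rot": [0, 0, 0]}]}}

```text
clock: 17.85
tool_pos: [0.6455, -0.1221, 0.2485]
orientation: [-0.0, 0.722, 0.692, -0.0]
force: [-0.1, 0.4, 0.2]
width: 0.0867
gripper_force: 0.0
```

>>> {"method": "play_rows", "body": {"commands": [{"offset": [0, 0, -0.02], "delta_rot": [0, 0, 0]}, {"offset": [0, 0, -0.04], "delta_rot": [0, 0, 0]}, {"offset": [0, 0, -0.04], "delta_rot": [0, 0, 0]}, {"offset": [0, 0, -0.04], "delta_rot": [0, 0, 0]}, {"offset": [0, 0, -0.02], "delta_rot": [0, 0, 0]}]}}

```text
clock: 18.35
tool_pos: [0.6461, -0.1218, 0.413]
orientation: [0.002, 0.722, 0.692, 0.001]
force: [0.1, 0.7, 0.1]
width: 0.087
gripper_force: 0.0
```

```bash
python3 - <<'E'
from h import *
v=View("wrist")
for c in v.blobs([8,60,200],[28,255,255],500):
    print("wood",cv2.boundingRect(c),"z110",rect(v,c,.11))
go(.427,.30,.25,90)
E
```

```text
wood (245, 177, 55, 52) z110 [ 645.9 -122.1   42.5   43.2   87.5]
wood (69, 161, 49, 54) z110 [ 501.6 -102.5   35.6   35.5   66. ]
wood (415, 43, 29, 98) z110 [768.3 -40.6  72.2  10.5  81. ]
grasp mm [ 647.9 -122.   251.5] yaw 87.59 tilt [ 0.008 -0.002] | turn rv [ 0.008  0.002 -0.042] shift mm [ 422.  -220.9    1.5]
```

>>> {"method": "play_rows", "body": {"commands": [{"offset": [0.034, 0, 0], "delta_rot": [0, 0, 0]}, {"offset": [0.034, 0, 0], "delta_rot": [0, 0, 0]}, {"offset": [0.034, 0, 0], "delta_rot": [0, 0, 0]}, {"offset": [0, 0, 0], "delta_rot": [0, 0, 0]}, {"offset": [0, 0, 0], "delta_rot": [0, 0, 0]}]}}

```text
clock: 18.9
tool_pos: [0.6498, -0.0191, 0.4082]
orientation: [-0.0, 0.721, 0.693, -0.001]
force: [0.3, -0.7, -0.8]
width: 0.0874
gripper_force: 0.0
```

```bash
python3 - <<'E'
from h import *
v=View("wrist","w4")
for c in v.blobs([0,0,170],[180,70,255],100):
    b=cv2.boundingRect(c)
    if 150<b[0]<400 and b[1]<270:
        print("white",b,"z53",rect(v,c,.053),"z63",rect(v,c,.063))
print(np.array([v.px([.653,.060,.03]),v.px([.653,.060,.086]),v.px([.65,-.037,.053])]),v.c)
go(.427,.30,.25,90)
cv2.imwrite("pics/w4c.png",cv2.resize(v.im[0:270,180:380],None,fx=2.2,fy=2.2))
E
```

```text
white (184, 264, 61, 40) z53 [ 582.3 -117.9   45.1   63.1   88.3] z63 [ 584.4 -112.5   43.7   61.2   88.3]
white (255, 165, 39, 87) z53 [648.3 -40.8  85.8  36.1  86.9] z63 [648.5 -37.7  83.3  35.1  86.9]
white (252, 74, 46, 49) z53 [651.6  60.5  35.4  39.6  31.3] z63 [651.6  60.5  34.3  38.4  31.3]
white (311, 0, 181, 304) z53 [782.3  -2.8 290.5 189.   87.9] z63 [778.5  -0.9 281.9 183.3  87.9]
[[274.72728355  99.59432393]
 [274.83216025 100.17562546]
 [275.59341    205.67020579]] [0.65258122 0.06289263 0.38837866]
grasp mm [649.6 -21.  244.1] yaw 87.59 tilt [-0.002 -0.001] | turn rv [-0.002  0.001 -0.042] shift mm [ 321.  -222.6   -5.9]
```

View pics/w4c.png

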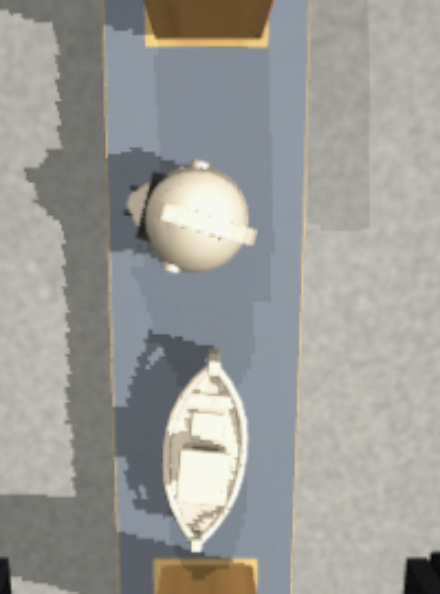

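w4c shows:
- The helmet's round body has its centre at crop (197,218), which is pixel (269.5,99.2). The visor points to -x.
- The boat runs from crop (214,350) to (197,550). The mask clipped its shaded upper tip, so I'll take one overhead look at it.

>>> {"method": "play_rows", "body": {"commands": [{"offset": [-0.034, 0, 0], "delta_rot": [0, 0, 0]}, {"offset": [-0.034, 0, 0], "delta_rot": [0, 0, 0]}, {"offset": [-0.034, 0, 0], "delta_rot": [0, 0, 0]}, {"offset": [0, 0, 0], "delta_rot": [0, 0, 0]}, {"offset": [0, 0, 0], "delta_rot": [0, 0, 0]}]}}

```text
clock: 19.45
tool_pos: [0.6453, -0.1253, 0.4079]
orientation: [-0.001, 0.724, 0.69, -0.001]
force: [0.3, 0.1, -0.6]
width: 0.0872
gripper_force: 0.0
```

```bash
python3 - <<'E'
from h import *
v=View("wrist"); 
for lo in (150,120):
  for c in v.blobs([0,0,lo],[40,90,255],100):
    b=cv2.boundingRect(c)
    if 180<b[0]<400 and b[1]<240:
        print("white",b,"z53",rect(v,c,.053))
go(.427,.30,.25,90)
# helmet from the w4 view (camera pose then)
c=np.array([.65258122,.06289263,.38837866]); v.c=c
print("helmet",v.at([[269.5,99.2]],.063))
cv2.imwrite("pics/w5c.png",cv2.resize(v.im[20:180,200:360],None,fx=3.5,fy=3.5))
E
```

```text
white (253, 38, 40, 101) z53 [647.4 -37.2  85.   34.1  86.5]
white (253, 38, 40, 102) z53 [647.4 -37.6  85.8  34.1  86.5]
grasp mm [ 645.2 -123.1  244.2] yaw 87.48 tilt [-0.001  0.001] | turn rv [-0.001 -0.001 -0.044] shift mm [ 423.1 -218.2   -5.8]
helmet [[0.64835066 0.06083319 0.063     ]]
```

View pics/w5c.png

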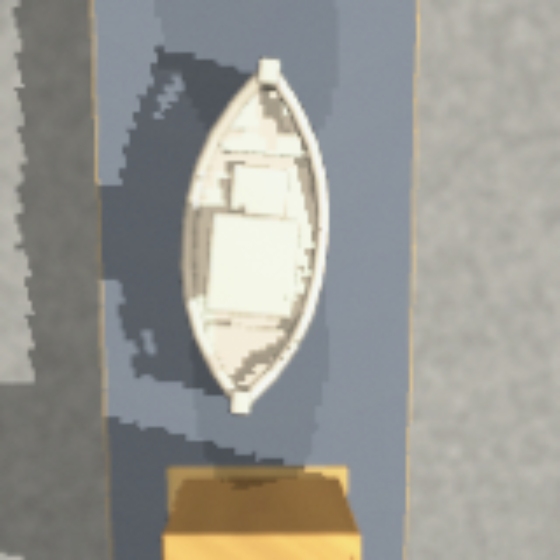

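w5c shows the board boat from directly above, between crop (268,65) and (240,410), cast at (647.5, -37.4). The board helmet is at (648.4, 60.8). Now I'll look at the plank.

>>> {"method": "play_rows", "body": {"commands": [{"offset": [0.041, -0.0236, 0], "delta_rot": [0, 0, 0]}, {"offset": [0.041, -0.0236, 0], "delta_rot": [0, 0, 0]}, {"offset": [0.041, -0.0236, 0], "delta_rot": [0, 0, 0]}, {"offset": [0.041, -0.0236, 0], "delta_rot": [0, 0, 0]}, {"offset": [0.041, -0.0236, 0], "delta_rot": [0, 0, 0]}]}}

```text
clock: 20.0
tool_pos: [0.5347, 0.0907, 0.4088]
orientation: [-0.0, 0.721, 0.693, -0.0]
force: [-0.3, -0.2, -0.1]
width: 0.0867
gripper_force: 0.0
```

>>> {"method": "play_rows", "body": {"commands": [{"offset": [0.041, -0.0236, 0], "delta_rot": [0, 0, 0]}, {"offset": [0.041, -0.0236, 0], "delta_rot": [0, 0, 0]}, {"offset": [0.041, -0.0236, 0], "delta_rot": [0, 0, 0]}, {"offset": [0.041, -0.0236, 0], "delta_rot": [0, 0, 0]}, {"offset": [0.041, -0.0236, 0], "delta_rot": [0, 0, 0]}]}}

```text
clock: 20.5
tool_pos: [0.4247, 0.3, 0.4091]
orientation: [0.0, 0.721, 0.693, -0.0]
force: [0.4, 0.1, -0.3]
width: 0.0872
gripper_force: 0.0
```

>>> {"method": "play_rows", "body": {"commands": [{"offset": [0, 0, 0], "delta_rot": [0, 0, 0]}, {"offset": [0, 0, 0], "delta_rot": [0, 0, 0]}, {"offset": [0, 0, 0], "delta_rot": [0, 0, 0]}, {"offset": [0, 0, 0], "delta_rot": [0, 0, 0]}, {"offset": [0, 0, 0], "delta_rot": [0, 0, 0]}]}}

```text
clock: 21.0
tool_pos: [0.4278, 0.2963, 0.4086]
orientation: [-0.0, 0.723, 0.691, -0.001]
force: [-0.1, 0.5, 0.4]
width: 0.087
gripper_force: 0.0
```

```bash
python3 - <<'E'
from h import *
v=View("wrist")
for lo in (90,150,200):
  for c in v.blobs([8,50,lo],[30,255,255],3000):
    print(lo,cv2.boundingRect(c),"z12",rect(v,c,.012))
go(.427,.381,.15,183.6)
cv2.imwrite("pics/w6.png",v.im)
E
```

```text
90 (245, 355, 315, 33) z12 [596.1  30.7  36.6 436.   87.5]
90 (104, 44, 333, 101) z12 [427.7 381.6 330.3  64.7   3.6]
150 (111, 44, 326, 98) z12 [428.2 381.5 329.2  64.4   3.6]
200 (122, 45, 314, 95) z12 [437.3 382.  309.8  63.4   3.5]
grasp mm [427.5 296.4 244.6] yaw 87.47 tilt [-0.001 -0.   ] | turn rv [-1.000e-03 -1.000e-03 -1.678e+00] shift mm [-4.8 84.5 94.6]
```

View pics/w6.png

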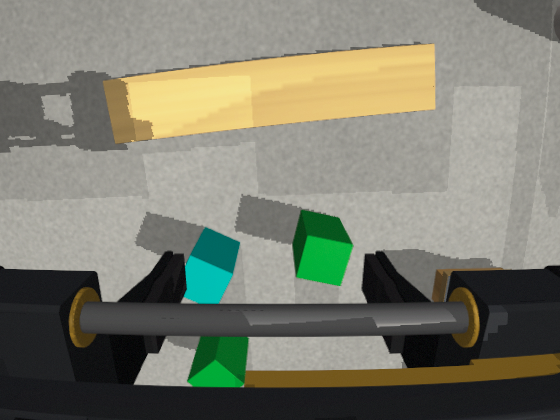

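w6 shows the plank from (104,80) to (436,45), cast centre (427.7, 381.6), 330 x 64.7 mm, yaw 3.6.

>>> {"method": "play_rows", "body": {"commands": [{"offset": [0, 0, 0], "delta_rot": [0, 0, -0.14]}, {"offset": [0, 0, 0], "delta_rot": [0, 0, -0.14]}, {"offset": [0, 0, 0], "delta_rot": [0, 0, -0.14]}, {"offset": [0, 0, 0], "delta_rot": [0, 0, -0.14]}, {"offset": [0, 0, 0], "delta_rot": [0, 0, -0.14]}]}}

```text
clock: 21.55
tool_pos: [0.4274, 0.2968, 0.4087]
orientation: [-0.0, 0.439, 0.899, -0.0]
force: [0.7, 0.7, 0.1]
width: 0.0872
gripper_force: 0.0
```

>>> {"method": "play_rows", "body": {"commands": [{"offset": [0, 0, 0], "delta_rot": [0, 0, -0.14]}, {"offset": [0, 0, 0], "delta_rot": [0, 0, -0.14]}, {"offset": [0, 0, 0], "delta_rot": [0, 0, -0.14]}, {"offset": [0, 0, 0], "delta_rot": [0, 0, -0.14]}, {"offset": [0, 0, 0], "delta_rot": [0, 0, -0.14]}]}}

```text
clock: 22.05
tool_pos: [0.4274, 0.2968, 0.4087]
orientation: [-0.001, 0.104, 0.995, -0.0]
force: [-0.2, 0.1, 0.3]
width: 0.0872
gripper_force: 0.0
```

>>> {"method": "play_rows", "body": {"commands": [{"offset": [0, 0, 0], "delta_rot": [0, 0, -0.14]}, {"offset": [0, 0, 0], "delta_rot": [0, 0, -0.14]}, {"offset": [-0.0055, 0.04, 0.04], "delta_rot": [0, 0, 0]}, {"offset": [0, 0.045, 0.03], "delta_rot": [0, 0, 0]}, {"offset": [0, 0, 0], "delta_rot": [0, 0, 0]}]}}

```text
clock: 22.55
tool_pos: [0.4231, 0.3785, 0.3413]
orientation: [-0.005, -0.038, 0.999, 0.001]
force: [-1.9, -0.3, 0.6]
width: 0.0871
gripper_force: 0.0
```

>>> {"method": "play_rows", "body": {"commands": [{"offset": [0, 0, 0.03], "delta_rot": [0, 0, 0]}, {"offset": [0, 0, 0.03], "delta_rot": [0, 0, 0]}, {"offset": [0, 0, 0.02], "delta_rot": [0, 0, 0]}, {"offset": [0, 0, 0], "delta_rot": [0, 0, 0]}, {"offset": [0, 0, 0], "delta_rot": [0, 0, 0]}]}}

```text
clock: 23.05
tool_pos: [0.427, 0.3741, 0.2663]
orientation: [-0.001, -0.033, 0.999, 0.0]
force: [-0.5, 0.1, 0.4]
width: 0.0871
gripper_force: 0.0
```

```bash
python3 - <<'E'
from h import *
for i in range(3): go(.4277,.3816,.022,183.6);bot.read_camera("top")
print(bot.state()["joints"])
E
```

```text
grasp mm [426.8 374.1 102.3] yaw -176.19 tilt [-0.001  0.   ] | turn rv [ 0.    -0.001  0.004] shift mm [-1.4  7.4 80.3]
grasp mm [427.2 374.7 103. ] yaw -176.19 tilt [0.    0.001] | turn rv [0.001 0.    0.004] shift mm [-1.   6.9 81. ]
grasp mm [427.3 374.9 103.3] yaw -176.19 tilt [0.001 0.001] | turn rv [0.001 0.001 0.004] shift mm [-0.8  6.7 81.3]
[ 0.10586701  0.46722554 -1.06613321  1.79101866  0.44679052  1.14931724
  0.53371574]
```

>>> {"method": "play_rows", "body": {"commands": [{"offset": [-0.001, 0.0065, 0], "delta_rot": [0, 0, 0.004]}, {"offset": [0, 0, 0.03], "delta_rot": [0, 0, 0]}, {"offset": [0, 0, 0.03], "delta_rot": [0, 0, 0]}, {"offset": [0, 0, 0.012], "delta_rot": [0, 0, 0]}, {"offset": [0, 0, 0.006], "delta_rot": [0, 0, 0]}]}}

```text
clock: 23.7
tool_pos: [0.4269, 0.381, 0.1872]
orientation: [-0.001, -0.032, 0.999, -0.0]
force: [0.5, -0.4, -0.1]
width: 0.0871
gripper_force: 0.0
```

>>> {"method": "play_rows", "body": {"commands": [{"offset": [0, 0, 0], "delta_rot": [0, 0, 0]}, {"offset": [0, 0, 0], "delta_rot": [0, 0, 0]}, {"offset": [0, 0, 0], "delta_rot": [0, 0, 0]}, {"offset": [0, 0, 0], "delta_rot": [0, 0, 0]}, {"offset": [0, 0, 0], "delta_rot": [0, 0, 0]}]}}

```text
clock: 24.2
tool_pos: [0.4273, 0.381, 0.1884]
orientation: [-0.0, -0.031, 1.0, 0.0]
force: [-0.8, -0.3, -0.4]
width: 0.0872
gripper_force: 0.0
```

```bash
python3 - <<'E'
from h import *
for i in range(2): go(.4277,.3816,.022,183.6);bot.read_camera("top")
E
```

```text
grasp mm [427.2 381.   24.4] yaw -176.39 tilt [-0.  0.] | turn rv [ 0. -0.  0.] shift mm [-0.5  0.5  2.4]
grasp mm [427.1 380.9  24.2] yaw -176.39 tilt [-0.  0.] | turn rv [ 0. -0.  0.] shift mm [-0.6  0.6  2.2]
```

>>> {"method": "play_rows", "body": {"commands": [{"offset": [-0.0005, 0.0005, 0.0025], "delta_rot": [0, 0, 0]}, {"offset": [0, 0, 0], "delta_rot": [0, 0, 0]}, {"offset": [0, 0, 0], "delta_rot": [0, 0, 0]}, {"offset": [0, 0, 0], "delta_rot": [0, 0, 0]}, {"offset": [0, 0, 0], "delta_rot": [0, 0, 0]}], "jaw": 0, "force": 45}}

```text
clock: 24.8
tool_pos: [0.4274, 0.3815, 0.1852]
orientation: [-0.001, -0.032, 0.999, 0.0]
force: [1.1, 0.5, -0.5]
width: 0.0633
gripper_force: 45.0
```

>>> {"method": "play_rows", "body": {"commands": [{"offset": [0, 0, 0], "delta_rot": [0, 0, 0]}, {"offset": [0, 0, 0], "delta_rot": [0, 0, 0]}, {"offset": [0, 0, 0], "delta_rot": [0, 0, 0]}, {"offset": [0, 0, 0], "delta_rot": [0, 0, 0]}, {"offset": [0, 0, 0], "delta_rot": [0, 0, 0]}]}}

```text
clock: 25.3
tool_pos: [0.4275, 0.3814, 0.1853]
orientation: [-0.001, -0.032, 0.999, -0.0]
force: [-1.4, -0.4, -1.1]
width: 0.0635
gripper_force: 45.0
```

```bash
python3 - <<'E'
from h import *
go(.4277,.3816,.022,183.6); print(bot.state()["width"],bot.state()["gripper_force"])
E
```

```text
grasp mm [427.3 381.3  21.3] yaw -176.38 tilt [-0.001 -0.   ] | turn rv [-0.    -0.001  0.   ] shift mm [-0.4  0.2 -0.7]
0.06353245367507304 44.999409914016724
```

>>> {"method": "play_rows", "body": {"commands": [{"offset": [0, 0, -0.02], "delta_rot": [0, 0, 0]}, {"offset": [0, 0, -0.03], "delta_rot": [0, 0, 0]}, {"offset": [0, 0, -0.04], "delta_rot": [0, 0, 0]}, {"offset": [0, 0, -0.04], "delta_rot": [0, 0, 0]}, {"offset": [0, 0, -0.04], "delta_rot": [0, 0, 0]}]}}

```text
clock: 25.8
tool_pos: [0.4274, 0.3812, 0.3566]
orientation: [-0.001, -0.032, 0.999, -0.0]
force: [1.4, 0.3, -1.0]
width: 0.0632
gripper_force: 45.0
```

>>> {"method": "play_rows", "body": {"commands": [{"offset": [0, 0, -0.04], "delta_rot": [0, 0, 0]}, {"offset": [0, 0, 0], "delta_rot": [0, 0, 0.1]}, {"offset": [0, 0, 0], "delta_rot": [0, 0, 0.1]}, {"offset": [0, 0, 0], "delta_rot": [0, 0, 0.1]}, {"offset": [0, 0, 0], "delta_rot": [0, 0, 0.1]}]}}

```text
clock: 26.3
tool_pos: [0.4275, 0.3812, 0.3952]
orientation: [-0.0, 0.17, 0.986, -0.0]
force: [-0.3, 0.0, -2.6]
width: 0.0634
gripper_force: 45.0
```

```bash
python3 - <<'E'
from h import *
go(.6508,.016,.23,87.6); print(bot.state()["width"],bot.state()["joints"])
v=View("wrist","w7")
E
```

```text
grasp mm [427.4 381.1 231.2] yaw 160.47 tilt [-0.001 -0.001] | turn rv [-1.000e-03  0.000e+00  1.272e+00] shift mm [-355.4  238.5    1.2]
0.06339172941322103 [ 0.11490883  0.32245442 -1.06809989  1.6333188   0.28763225  1.35879774
  0.23677072]
```

View pics/w7.png

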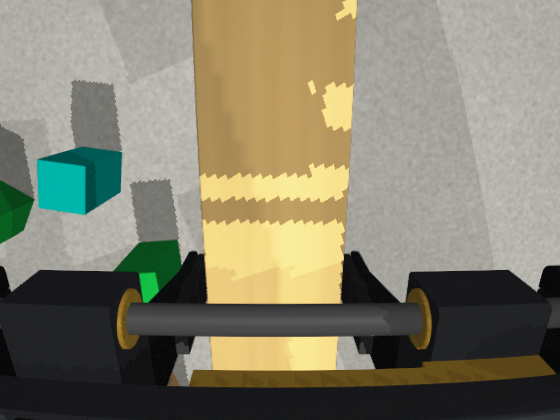

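>>> {"method": "play_rows", "body": {"commands": [{"offset": [0, 0, 0], "delta_rot": [0, 0, 0.127]}, {"offset": [0, 0, 0], "delta_rot": [0, 0, 0.127]}, {"offset": [0, 0, 0], "delta_rot": [0, 0, 0.127]}, {"offset": [0, 0, 0], "delta_rot": [0, 0, 0.127]}, {"offset": [0, 0, 0], "delta_rot": [0, 0, 0.127]}]}}

```text
clock: 26.85
tool_pos: [0.4275, 0.3813, 0.395]
orientation: [-0.0, 0.468, 0.884, -0.001]
force: [-0.5, -0.7, -0.3]
width: 0.063
gripper_force: 45.0
```

>>> {"method": "play_rows", "body": {"commands": [{"offset": [0, 0, 0], "delta_rot": [0, 0, 0.127]}, {"offset": [0, 0, 0], "delta_rot": [0, 0, 0.127]}, {"offset": [0, 0, 0], "delta_rot": [0, 0, 0.127]}, {"offset": [0, 0, 0], "delta_rot": [0, 0, 0.127]}, {"offset": [0, 0, 0], "delta_rot": [0, 0, 0.127]}]}}

```text
clock: 27.35
tool_pos: [0.4275, 0.3814, 0.395]
orientation: [-0.0, 0.721, 0.693, -0.001]
force: [-0.2, -0.3, -1.4]
width: 0.0632
gripper_force: 45.0
```

>>> {"method": "play_rows", "body": {"commands": [{"offset": [-0.03, 0.02, 0], "delta_rot": [0, 0, 0]}, {"offset": [-0.03, 0.02, 0], "delta_rot": [0, 0, 0]}, {"offset": [-0.03, 0.02, 0], "delta_rot": [0, 0, 0]}, {"offset": [-0.03, 0.02, 0], "delta_rot": [0, 0, 0]}, {"offset": [-0.03, 0.02, 0], "delta_rot": [0, 0, 0]}]}}

```text
clock: 27.85
tool_pos: [0.5226, 0.2266, 0.395]
orientation: [-0.0, 0.719, 0.695, -0.001]
force: [0.3, 0.5, -1.4]
width: 0.0634
gripper_force: 45.0
```

>>> {"method": "play_rows", "body": {"commands": [{"offset": [-0.03, 0.02, 0], "delta_rot": [0, 0, 0]}, {"offset": [-0.03, 0.02, 0], "delta_rot": [0, 0, 0]}, {"offset": [-0.03, 0.02, 0], "delta_rot": [0, 0, 0]}, {"offset": [-0.03, 0.02, 0], "delta_rot": [0, 0, 0]}, {"offset": [-0.03, 0.02, 0], "delta_rot": [0, 0, 0]}]}}

```text
clock: 28.35
tool_pos: [0.6172, 0.0731, 0.3949]
orientation: [-0.0, 0.719, 0.695, -0.001]
force: [-0.3, -0.1, -1.6]
width: 0.0632
gripper_force: 45.0
```

>>> {"method": "play_rows", "body": {"commands": [{"offset": [-0.03, 0.02, 0], "delta_rot": [0, 0, 0]}, {"offset": [-0.02, 0.015, 0], "delta_rot": [0, 0, 0]}, {"offset": [0, 0, 0], "delta_rot": [0, 0, 0]}, {"offset": [0, 0, 0], "delta_rot": [0, 0, 0]}, {"offset": [0, 0, 0], "delta_rot": [0, 0, 0]}]}}

```text
clock: 28.85
tool_pos: [0.6494, 0.0249, 0.395]
orientation: [-0.001, 0.719, 0.695, -0.0]
force: [0.0, 0.4, -2.0]
width: 0.0633
gripper_force: 45.0
```

```bash
python3 - <<'E'
from h import *
for i in range(2): go(.6508,.0163,.1313,87.6);bot.read_camera("top")
print(bot.state()["width"],bot.state()["joints"])
E
```

```text
grasp mm [649.1  25.1 231. ] yaw 88.11 tilt [-0.002  0.001] | turn rv [-0.002 -0.001  0.009] shift mm [-8.7  2.  99.7]
grasp mm [649.1  25.2 231.2] yaw 88.13 tilt [-0.001  0.001] | turn rv [-0.001 -0.001  0.009] shift mm [-8.8  2.  99.9]
0.06362090992004851 [ 0.40168215  0.39156586 -0.63342518  1.44627874  0.23157865  1.38014557
 -0.27245644]
```

>>> {"method": "play_rows", "body": {"commands": [{"offset": [-0.0087, 0.002, 0], "delta_rot": [0, 0, 0.009]}, {"offset": [0, 0, 0.02], "delta_rot": [0, 0, 0]}, {"offset": [0, 0, 0.025], "delta_rot": [0, 0, 0]}, {"offset": [0, 0, 0.025], "delta_rot": [0, 0, 0]}, {"offset": [0, 0, 0.015], "delta_rot": [0, 0, 0]}]}}

```text
clock: 29.45
tool_pos: [0.6509, 0.0139, 0.3081]
orientation: [-0.001, 0.723, 0.691, -0.001]
force: [-1.0, -0.2, -1.1]
width: 0.0632
gripper_force: 45.0
```

>>> {"method": "play_rows", "body": {"commands": [{"offset": [0, 0, 0], "delta_rot": [0, 0, 0]}, {"offset": [0, 0, 0], "delta_rot": [0, 0, 0]}, {"offset": [0, 0, 0], "delta_rot": [0, 0, 0]}, {"offset": [0, 0, 0], "delta_rot": [0, 0, 0]}, {"offset": [0, 0, 0], "delta_rot": [0, 0, 0]}]}}

```text
clock: 29.95
tool_pos: [0.6518, 0.0145, 0.3112]
orientation: [0.0, 0.723, 0.691, 0.0]
force: [-0.4, 0.0, -1.9]
width: 0.0634
gripper_force: 45.0
```

```bash
python3 - <<'E'
from h import *
for i in range(2): go(.6508,.0163,.1313,87.6);bot.read_camera("top")
E
```

```text
grasp mm [651.9  14.5 147.2] yaw 87.42 tilt [ 0.001 -0.   ] | turn rv [ 0.001  0.    -0.003] shift mm [ 1.8 -1.2 15.9]
grasp mm [651.8  14.5 146.9] yaw 87.42 tilt [ 0. -0.] | turn rv [ 0.     0.    -0.003] shift mm [ 1.8 -1.1 15.6]
```

>>> {"method": "play_rows", "body": {"commands": [{"offset": [0.0018, -0.001, 0], "delta_rot": [0, 0, -0.003]}, {"offset": [0, 0, 0.006], "delta_rot": [0, 0, 0]}, {"offset": [0, 0, 0.005], "delta_rot": [0, 0, 0]}, {"offset": [0, 0, 0], "delta_rot": [0, 0, 0]}, {"offset": [0, 0, 0], "delta_rot": [0, 0, 0]}]}}

```text
clock: 30.55
tool_pos: [0.6505, 0.0162, 0.2986]
orientation: [-0.001, 0.722, 0.692, -0.001]
force: [0.5, -0.1, -1.1]
width: 0.0633
gripper_force: 45.0
```

```bash
python3 - <<'E'
from h import *
for i in range(2): go(.6508,.0163,.1313,87.6);bot.read_camera("top")
E
```

```text
grasp mm [650.2  16.2 134.6] yaw 87.59 tilt [-0.002 -0.   ] | turn rv [-0.002  0.    -0.   ] shift mm [0.2 0.6 3.3]
grasp mm [650.4  16.2 134.9] yaw 87.59 tilt [-0.001 -0.   ] | turn rv [-0.001  0.    -0.   ] shift mm [0.1 0.4 3.6]
```

>>> {"method": "play_rows", "body": {"commands": [{"offset": [0, 0.0003, 0.0015], "delta_rot": [0, 0, 0]}, {"offset": [0, 0, 0.001], "delta_rot": [0, 0, 0]}, {"offset": [0, 0, 0.001], "delta_rot": [0, 0, 0]}, {"offset": [0, 0, 0], "delta_rot": [0, 0, 0]}, {"offset": [0, 0, 0], "delta_rot": [0, 0, 0]}]}}

```text
clock: 31.15
tool_pos: [0.6509, 0.0162, 0.2956]
orientation: [-0.0, 0.722, 0.692, -0.0]
force: [-0.1, -0.3, -1.7]
width: 0.0631
gripper_force: 45.0
```

```bash
python3 - <<'E'
from h import *
for i in range(2): go(.6508,.0163,.1313,87.6);bot.read_camera("top");print(bot.state()["force"])
E
```

```text
grasp mm [650.8  16.2 131.6] yaw 87.6 tilt [-0.001 -0.   ] | turn rv [-0.001  0.    -0.   ] shift mm [0.1 0.  0.3]
[ 0.84487148  0.14844396 -1.05001212]
grasp mm [650.8  16.3 131.7] yaw 87.6 tilt [-0.001 -0.   ] | turn rv [-0.001  0.    -0.   ] shift mm [0.  0.  0.4]
[ 1.56584397 -0.55093289 -1.58426254]
```

>>> {"method": "play_rows", "body": {"commands": [{"offset": [0, 0, 0.0005], "delta_rot": [0, 0, 0]}, {"offset": [0, 0, 0.0005], "delta_rot": [0, 0, 0]}, {"offset": [0, 0, 0], "delta_rot": [0, 0, 0]}, {"offset": [0, 0, 0], "delta_rot": [0, 0, 0]}, {"offset": [0, 0, 0], "delta_rot": [0, 0, 0]}]}}

```text
clock: 31.75
tool_pos: [0.651, 0.0163, 0.2952]
orientation: [-0.0, 0.722, 0.692, -0.0]
force: [-0.8, -0.3, 4.6]
width: 0.0633
gripper_force: 45.0
```

>>> {"method": "play_rows", "body": {"commands": [{"offset": [0, 0, 0], "delta_rot": [0, 0, 0]}, {"offset": [0, 0, 0], "delta_rot": [0, 0, 0]}, {"offset": [0, 0, 0], "delta_rot": [0, 0, 0]}, {"offset": [0, 0, 0], "delta_rot": [0, 0, 0]}, {"offset": [0, 0, 0], "delta_rot": [0, 0, 0]}], "jaw": 1}}

```text
clock: 32.25
tool_pos: [0.6509, 0.0162, 0.2943]
orientation: [-0.0, 0.722, 0.692, -0.0]
force: [0.8, -0.8, -0.3]
width: 0.0859
gripper_force: 0.0
```

>>> {"method": "play_rows", "body": {"commands": [{"offset": [0, 0, 0], "delta_rot": [0, 0, 0]}, {"offset": [0, 0, 0], "delta_rot": [0, 0, 0]}, {"offset": [0, 0, 0], "delta_rot": [0, 0, 0]}, {"offset": [0, 0, -0.01], "delta_rot": [0, 0, 0]}, {"offset": [0, 0, -0.02], "delta_rot": [0, 0, 0]}]}}

```text
clock: 32.75
tool_pos: [0.6504, 0.0161, 0.3238]
orientation: [-0.001, 0.722, 0.692, -0.002]
force: [0.0, 0.5, 0.6]
width: 0.0871
gripper_force: 0.0
```

>>> {"method": "play_rows", "body": {"commands": [{"offset": [0, 0, -0.04], "delta_rot": [0, 0, 0]}, {"offset": [0, 0, -0.04], "delta_rot": [0, 0, 0]}, {"offset": [0, 0, -0.02], "delta_rot": [0, 0, 0]}, {"offset": [0, 0, 0], "delta_rot": [0, 0, 0]}, {"offset": [0, 0, 0], "delta_rot": [0, 0, 0]}]}}

```text
clock: 33.25
tool_pos: [0.651, 0.0164, 0.4251]
orientation: [0.0, 0.722, 0.692, -0.0]
force: [0.3, -0.6, -0.8]
width: 0.0871
gripper_force: 0.0
```

```bash
python3 - <<'E'
from h import *
go(.555,-.44,.22,87.6);go(.433,-.28,.22,87.6)
v=View("side","s2"); v=View("top")
for c in v.blobs([0,0,150],[180,60,255],25):
    if 350<c[0,0,0]<460: print("white",cv2.boundingRect(c),"z20",rect(v,c,.02))
E
```

```text
grasp mm [650.9  16.3 261.1] yaw 87.6 tilt [-0. -0.] | turn rv [-0.  0. -0.] shift mm [-459.9  -76.8   41.1]
grasp mm [650.9  16.3 261.1] yaw 87.6 tilt [-0. -0.] | turn rv [-0.  0. -0.] shift mm [-305.2 -205.3   41.1]
white (371, 238, 24, 20) z20 [ 427.3 -284.5   77.8   35.5   45.9]
white (434, 199, 14, 11) z20 [ 553.2 -444.1   28.    36.5    1.2]
```

View pics/s2.png

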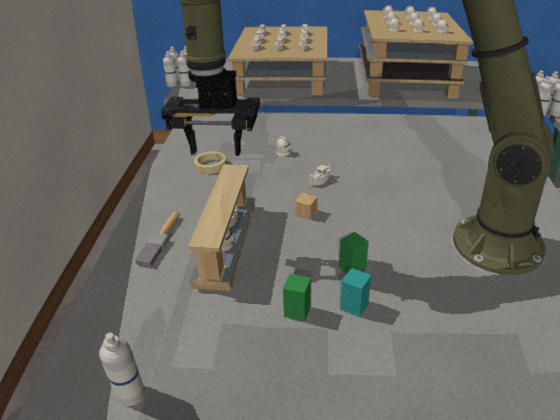

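s2 shows the plank level across both blocks, from (235,170) to (210,245). The offcut is untouched at (306,207), and the loose helmet is at (283,146). I'll take an overhead look at the helmet.

>>> {"method": "play_rows", "body": {"commands": [{"offset": [-0.045, -0.0063, 0], "delta_rot": [0, 0, 0]}, {"offset": [-0.045, -0.0063, 0], "delta_rot": [0, 0, 0]}, {"offset": [-0.045, -0.0063, 0], "delta_rot": [0, 0, 0]}, {"offset": [-0.045, -0.0063, 0], "delta_rot": [0, 0, 0]}, {"offset": [-0.045, -0.0063, 0], "delta_rot": [0, 0, 0]}]}}

```text
clock: 33.85
tool_pos: [0.6092, -0.209, 0.423]
orientation: [-0.002, 0.722, 0.692, -0.001]
force: [0.9, -0.4, -0.5]
width: 0.0866
gripper_force: 0.0
```

>>> {"method": "play_rows", "body": {"commands": [{"offset": [-0.045, -0.0063, 0], "delta_rot": [0, 0, 0]}, {"offset": [-0.045, -0.0063, 0], "delta_rot": [0, 0, 0]}, {"offset": [-0.045, -0.0063, 0], "delta_rot": [0, 0, 0]}, {"offset": [-0.045, -0.0063, 0], "delta_rot": [0, 0, 0]}, {"offset": [-0.045, -0.0063, 0], "delta_rot": [0, 0, 0]}]}}

```text
clock: 34.35
tool_pos: [0.5684, -0.4324, 0.4228]
orientation: [-0.002, 0.722, 0.692, -0.001]
force: [0.2, 0.6, -0.1]
width: 0.087
gripper_force: 0.0
```

>>> {"method": "play_rows", "body": {"commands": [{"offset": [-0.045, -0.0063, 0.03], "delta_rot": [0, 0, 0]}, {"offset": [-0.045, -0.0063, 0.03], "delta_rot": [0, 0, 0]}, {"offset": [0, 0, 0], "delta_rot": [0, 0, 0]}, {"offset": [0, 0, 0], "delta_rot": [0, 0, 0]}, {"offset": [0, 0, 0], "delta_rot": [0, 0, 0]}]}}

```text
clock: 34.85
tool_pos: [0.5551, -0.5113, 0.3693]
orientation: [-0.001, 0.721, 0.693, 0.0]
force: [-0.1, -0.3, 0.4]
width: 0.0872
gripper_force: 0.0
```

```bash
python3 - <<'E'
from h import *
v=View("wrist"); go(.556,-.443,.10)
p=v.px([.556,-.443,.035]); print(p,v.c,v.at([p+[10,0],p+[0,10]],.035))
x,y=np.int32(p); x0,y0=max(x-80,0),max(y-80,0); print(x0,y0)
cv2.imwrite("pics/w8c.png",cv2.resize(v.im[y0:y0+160,x0:x0+160],None,fx=3.5,fy=3.5))
E
```

```text
grasp mm [ 555.5 -510.8  206.3] yaw 87.75 tilt [0.    0.001] | turn rv [ 0.    -0.001 -0.   ] shift mm [ 67.8  -2.1 106.3]
[272.21092793 114.29680999] [ 0.55795187 -0.42931678  0.34966438] [[ 0.56430933 -0.44333054  0.035     ]
 [ 0.55566106 -0.45120648  0.035     ]]
192 34
```

View pics/w8c.png

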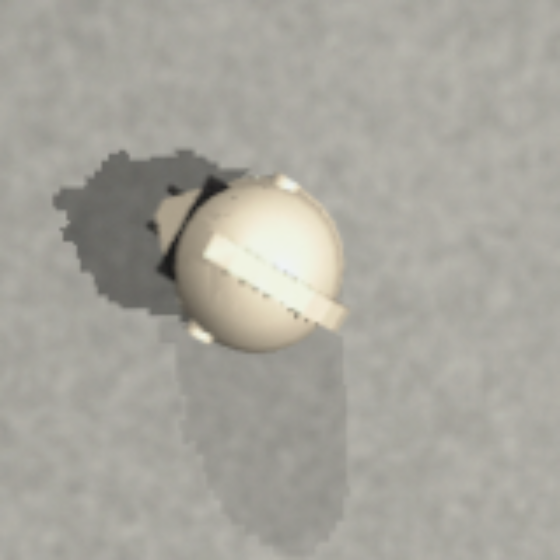

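The w8c crop shows the helmet body centred at crop (260,265), which is pixel (266.3,109.7). The comb points lower right, about 29° below horizontal, and the visor points upper left.

>>> {"method": "play_rows", "body": {"commands": [{"offset": [0, 0, 0], "delta_rot": [0, 0, -0.1315]}, {"offset": [0, 0, 0], "delta_rot": [0, 0, -0.1315]}, {"offset": [0, 0, 0], "delta_rot": [0, 0, -0.1315]}, {"offset": [0, 0, 0], "delta_rot": [0, 0, -0.1315]}, {"offset": [0, 0, 0], "delta_rot": [0, 0, -0.1315]}]}}

```text
clock: 35.4
tool_pos: [0.5554, -0.5108, 0.3714]
orientation: [0.001, 0.456, 0.89, -0.0]
force: [0.3, 0.4, -0.5]
width: 0.0871
gripper_force: 0.0
```

>>> {"method": "play_rows", "body": {"commands": [{"offset": [0, 0, 0], "delta_rot": [0, 0, -0.1315]}, {"offset": [0, 0, 0], "delta_rot": [0, 0, -0.1315]}, {"offset": [0, 0, 0], "delta_rot": [0, 0, -0.1315]}, {"offset": [0, 0, 0], "delta_rot": [0, 0, 0]}, {"offset": [0, 0, 0], "delta_rot": [0, 0, 0]}]}}

```text
clock: 35.9
tool_pos: [0.5549, -0.5116, 0.3708]
orientation: [0.0, 0.277, 0.961, -0.0]
force: [-0.3, -0.3, -0.3]
width: 0.0865
gripper_force: 0.0
```

```bash
python3 - <<'E'
from h import *
m=bot.camera_model("wrist");v=View("wrist")
E_=np.eye(4); E_[:3,:3]=(Ro.from_euler('z',87.75,degrees=True)*Ro.from_euler('x',180,degrees=True)).as_matrix()
v.R=(E_[:3,:3]@m["hand_eye"][:3,:3]).T; v.c=np.array([.55795187,-.42931678,.34966438])
X=v.at([[266.3,109.7]],.033)[0]; print(X)
go(X[0],X[1],.08,148); print(bot.state()["joints"])
E
```

```text
[ 0.55129055 -0.43968717  0.033     ]
grasp mm [ 554.7 -512.   206.5] yaw 147.79 tilt [-0.    -0.001] | turn rv [-0.001  0.    -0.004] shift mm [ 41.2  59.6 126.5]
[ 1.06940462  0.63164915 -0.59737593  1.16467502  0.34227887  1.44055553
  1.52972145]
```

>>> {"method": "play_rows", "body": {"commands": [{"offset": [0.0206, 0.03, 0], "delta_rot": [0, 0, 0]}, {"offset": [0.0206, 0.03, 0], "delta_rot": [0, 0, 0]}, {"offset": [0, 0, 0.03], "delta_rot": [0, 0, 0]}, {"offset": [0, 0, 0.03], "delta_rot": [0, 0, 0]}, {"offset": [0, 0, 0], "delta_rot": [0, 0, 0]}]}}

```text
clock: 36.45
tool_pos: [0.5498, -0.439, 0.3054]
orientation: [-0.004, 0.277, 0.961, 0.001]
force: [-0.7, -0.3, -1.9]
width: 0.0869
gripper_force: 0.0
```

```bash
python3 - <<'E'
from h import *
v=View("wrist")
x,y=260,200
print(v.px([.5513,-.4397,.033]))
for c in v.blobs([0,0,170],[40,70,255],300):
    b=cv2.boundingRect(c)
    if 150<b[0]<400 and 80<b[1]<300: print(b,rect(v,c,.033))
for i in range(2): go(.5513,-.4397,.025,148);bot.read_camera("top")
cv2.imwrite("pics/w9c.png",cv2.resize(v.im[130:290,180:360],None,fx=3,fy=3))
E
```

```text
[274.40636594 220.4117792 ]
(233, 138, 210, 166) [ 585.7 -402.4  154.1  130.4   52.7]
grasp mm [ 549.7 -439.3  143.9] yaw 147.81 tilt [-0.004  0.002] | turn rv [-0.001 -0.005 -0.003] shift mm [ -1.6   0.6 118.9]
grasp mm [ 550.8 -440.1  145.9] yaw 147.81 tilt [-0.001  0.   ] | turn rv [-0.001 -0.001 -0.003] shift mm [ -0.2   0.6 120.9]
```

View pics/w9c.png

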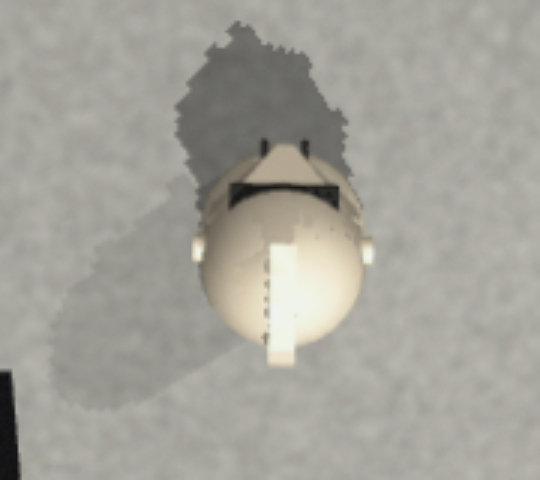

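w9c shows the comb straight down the image and the body centred at pixel x≈274, so the grasp is aligned. Descending to grip.

>>> {"method": "play_rows", "body": {"commands": [{"offset": [0, 0.0005, 0.03], "delta_rot": [0, 0, 0]}, {"offset": [0, 0, 0.03], "delta_rot": [0, 0, 0]}, {"offset": [0, 0, 0.03], "delta_rot": [0, 0, 0]}, {"offset": [0, 0, 0.02], "delta_rot": [0, 0, 0]}, {"offset": [0, 0, 0.008], "delta_rot": [0, 0, 0]}]}}

```text
clock: 37.1
tool_pos: [0.5512, -0.44, 0.1911]
orientation: [-0.001, 0.277, 0.961, 0.0]
force: [-0.5, -0.0, 1.2]
width: 0.0872
gripper_force: 0.0
```

>>> {"method": "play_rows", "body": {"commands": [{"offset": [0, 0, 0], "delta_rot": [0, 0, 0]}, {"offset": [0, 0, 0], "delta_rot": [0, 0, 0]}, {"offset": [0, 0, 0], "delta_rot": [0, 0, 0]}, {"offset": [0, 0, 0], "delta_rot": [0, 0, 0]}, {"offset": [0, 0, 0], "delta_rot": [0, 0, 0]}]}}

```text
clock: 37.6
tool_pos: [0.5515, -0.4398, 0.1926]
orientation: [0.0, 0.277, 0.961, -0.0]
force: [-0.8, -0.5, 1.2]
width: 0.087
gripper_force: 0.0
```

```bash
python3 - <<'E'
from h import *
for i in range(2): go(.5513,-.4397,.025,148);bot.read_camera("top")
E
```

```text
grasp mm [ 551.5 -440.    28.6] yaw 147.86 tilt [ 0.    -0.001] | turn rv [-0.001  0.001 -0.002] shift mm [0.3 0.1 3.6]
grasp mm [ 551.3 -439.9   28.3] yaw 147.86 tilt [-0.    -0.001] | turn rv [-0.001  0.    -0.002] shift mm [0.1 0.2 3.3]
```

>>> {"method": "play_rows", "body": {"commands": [{"offset": [0, 0, 0.0035], "delta_rot": [0, 0, 0]}, {"offset": [0, 0, 0], "delta_rot": [0, 0, 0]}, {"offset": [0, 0, 0], "delta_rot": [0, 0, 0]}, {"offset": [0, 0, 0], "delta_rot": [0, 0, 0]}, {"offset": [0, 0, 0], "delta_rot": [0, 0, 0]}], "jaw": 0, "force": 20}}

```text
clock: 38.2
tool_pos: [0.5513, -0.4396, 0.1882]
orientation: [-0.0, 0.277, 0.961, -0.0]
force: [0.1, 0.4, -0.1]
width: 0.0549
gripper_force: 0.0
```

>>> {"method": "play_rows", "body": {"commands": [{"offset": [0, 0, 0], "delta_rot": [0, 0, 0]}, {"offset": [0, 0, 0], "delta_rot": [0, 0, 0]}, {"offset": [0, 0, 0], "delta_rot": [0, 0, 0]}, {"offset": [0, 0, 0], "delta_rot": [0, 0, 0]}, {"offset": [0, 0, 0], "delta_rot": [0, 0, 0]}]}}

```text
clock: 38.7
tool_pos: [0.5514, -0.4397, 0.1884]
orientation: [-0.0, 0.277, 0.961, -0.0]
force: [1.1, 0.3, 3.0]
width: 0.0409
gripper_force: 26.4
```

```bash
python3 - <<'E'
from h import *
go(.5513,-.4397,.025,148);print(bot.state()["width"])
E
```

```text
grasp mm [ 551.3 -439.8   24.4] yaw 147.87 tilt [-0.001 -0.   ] | turn rv [-0.001 -0.    -0.002] shift mm [ 0.   0.1 -0.6]
0.04085150053824876
```

>>> {"method": "play_rows", "body": {"commands": [{"offset": [0, 0, -0.02], "delta_rot": [0, 0, 0]}, {"offset": [0, 0, -0.03], "delta_rot": [0, 0, 0]}, {"offset": [0, 0, -0.04], "delta_rot": [0, 0, 0]}, {"offset": [0, 0, -0.04], "delta_rot": [0, 0, 0]}, {"offset": [0, 0, -0.04], "delta_rot": [0, 0, 0]}]}}

```text
clock: 39.2
tool_pos: [0.5511, -0.4394, 0.3591]
orientation: [-0.001, 0.277, 0.961, 0.0]
force: [-0.1, -1.2, -1.3]
width: 0.0407
gripper_force: 26.2
```

>>> {"method": "play_rows", "body": {"commands": [{"offset": [0, 0, -0.03], "delta_rot": [0, 0, 0]}, {"offset": [0, 0, -0.03], "delta_rot": [0, 0, -0.116]}, {"offset": [0, 0, 0], "delta_rot": [0, 0, -0.116]}, {"offset": [0, 0, 0], "delta_rot": [0, 0, 0]}, {"offset": [0, 0, 0], "delta_rot": [0, 0, 0]}]}}

```text
clock: 39.7
tool_pos: [0.5512, -0.4397, 0.4169]
orientation: [-0.001, 0.165, 0.986, 0.0]
force: [0.0, -0.4, -1.9]
width: 0.0405
gripper_force: 26.2
```

```bash
python3 - <<'E'
from h import *
go(.6484,.0608,.25,161); print(bot.state()["width"],bot.state()["joints"])
E
```

```text
grasp mm [ 550.7 -439.5  252.9] yaw 161.0 tilt [-0.003  0.001] | turn rv [ 0.    -0.003  0.   ] shift mm [ 70.5 504.8   2.9]
0.04052895923622117 [ 1.08404202  0.51871185 -0.6785203   1.2535129   0.31800855  1.47781195
  1.68092764]
```

>>> {"method": "play_rows", "body": {"commands": [{"offset": [0.0058, 0.042, 0], "delta_rot": [0, 0, 0]}, {"offset": [0.0058, 0.042, 0], "delta_rot": [0, 0, 0]}, {"offset": [0.0058, 0.042, 0], "delta_rot": [0, 0, 0]}, {"offset": [0.0058, 0.042, 0], "delta_rot": [0, 0, 0]}, {"offset": [0.0058, 0.042, 0], "delta_rot": [0, 0, 0]}]}}

```text
clock: 40.2
tool_pos: [0.5916, -0.2299, 0.4167]
orientation: [-0.002, 0.165, 0.986, 0.0]
force: [0.2, 0.3, -1.3]
width: 0.0405
gripper_force: 26.2
```

>>> {"method": "play_rows", "body": {"commands": [{"offset": [0.0058, 0.042, 0], "delta_rot": [0, 0, 0]}, {"offset": [0.0058, 0.042, 0], "delta_rot": [0, 0, 0]}, {"offset": [0.0058, 0.042, 0], "delta_rot": [0, 0, 0]}, {"offset": [0.0058, 0.042, 0], "delta_rot": [0, 0, 0]}, {"offset": [0.0058, 0.042, 0], "delta_rot": [0, 0, 0]}]}}

```text
clock: 40.7
tool_pos: [0.632, -0.022, 0.4167]
orientation: [-0.002, 0.165, 0.986, -0.0]
force: [0.1, 0.3, -1.6]
width: 0.0405
gripper_force: 26.2
```

>>> {"method": "play_rows", "body": {"commands": [{"offset": [0.0058, 0.042, 0], "delta_rot": [0, 0, 0]}, {"offset": [0.0058, 0.04, 0], "delta_rot": [0, 0, 0]}, {"offset": [0, 0, 0], "delta_rot": [0, 0, 0]}, {"offset": [0, 0, 0], "delta_rot": [0, 0, 0]}, {"offset": [0, 0, 0], "delta_rot": [0, 0, 0]}]}}

```text
clock: 41.2
tool_pos: [0.6478, 0.0564, 0.417]
orientation: [-0.001, 0.165, 0.986, -0.001]
force: [-0.2, 0.1, -1.1]
width: 0.0406
gripper_force: 26.2
```

```bash
python3 - <<'E'
from h import *
for i in range(2): go(.6484,.0608,.1464,161);bot.read_camera("top")
v=View("wrist")
for c in v.blobs([8,50,90],[30,255,255],3000): print(cv2.boundingRect(c),"z122",rect(v,c,.122))
print(bot.state()["joints"])
E
```

```text
grasp mm [647.3  56.1 253. ] yaw 161.01 tilt [-0.003 -0.001] | turn rv [-0.002 -0.002  0.   ] shift mm [  0.5   4.8 106.6]
grasp mm [647.5  55.6 253.2] yaw 160.96 tilt [-0.002 -0.001] | turn rv [-0.002 -0.002 -0.001] shift mm [  0.8   5.2 106.8]
(139, 360, 374, 28) z122 [821.6  52.  366.1  26.5  71. ]
(36, 127, 404, 163) z122 [647.4  17.1 330.3  72.5  87.6]
[ 0.49461349  0.43662874 -0.84857513  1.40747572  0.32595454  1.44367476
  0.89030671]
```

>>> {"method": "play_rows", "body": {"commands": [{"offset": [0.0005, 0.005, 0], "delta_rot": [-0.001, -0.001, 0]}, {"offset": [0, 0, 0.03], "delta_rot": [0, 0, 0]}, {"offset": [0, 0, 0.03], "delta_rot": [0, 0, 0]}, {"offset": [0, 0, 0.02], "delta_rot": [0, 0, 0]}, {"offset": [0, 0, 0.01], "delta_rot": [0, 0, 0]}]}}

```text
clock: 41.85
tool_pos: [0.6483, 0.0623, 0.3258]
orientation: [-0.001, 0.164, 0.986, -0.0]
force: [-1.0, -0.4, -1.2]
width: 0.0404
gripper_force: 26.2
```

>>> {"method": "play_rows", "body": {"commands": [{"offset": [0, 0, 0], "delta_rot": [0, 0, 0]}, {"offset": [0, 0, 0], "delta_rot": [0, 0, 0]}, {"offset": [0, 0, 0], "delta_rot": [0, 0, 0]}, {"offset": [0, 0, 0], "delta_rot": [0, 0, 0]}, {"offset": [0, 0, 0], "delta_rot": [0, 0, 0]}]}}

```text
clock: 42.35
tool_pos: [0.6491, 0.063, 0.3289]
orientation: [0.001, 0.164, 0.987, 0.0]
force: [0.5, 0.6, -0.3]
width: 0.0403
gripper_force: 26.2
```

```bash
python3 - <<'E'
from h import *
for i in range(2): go(.6484,.0608,.1464,161);bot.read_camera("top")
E
```

```text
grasp mm [649.3  63.1 164.9] yaw 161.16 tilt [0.002 0.001] | turn rv [0.001 0.001 0.003] shift mm [ 0.1 -2.4 18.5]
grasp mm [649.2  63.1 164.6] yaw 161.16 tilt [0.001 0.   ] | turn rv [0.001 0.001 0.003] shift mm [-0.  -2.4 18.2]
```

>>> {"method": "play_rows", "body": {"commands": [{"offset": [0, -0.0022, 0.004], "delta_rot": [0, 0, 0]}, {"offset": [0, 0, 0.005], "delta_rot": [0, 0, 0]}, {"offset": [0, 0, 0.005], "delta_rot": [0, 0, 0]}, {"offset": [0, 0, 0], "delta_rot": [0, 0, 0]}, {"offset": [0, 0, 0], "delta_rot": [0, 0, 0]}]}}

```text
clock: 42.95
tool_pos: [0.6481, 0.0608, 0.3136]
orientation: [-0.0, 0.164, 0.987, 0.0]
force: [0.3, -0.5, -0.1]
width: 0.041
gripper_force: 26.2
```

```bash
python3 - <<'E'
from h import *
for i in range(2): go(.6484,.0608,.1464,161);bot.read_camera("top")
E
```

```text
grasp mm [648.   60.9 149.6] yaw 161.17 tilt [-0.     0.001] | turn rv [ 0.001 -0.001  0.003] shift mm [-0.4 -0.   3.2]
grasp mm [648.2  61.  149.9] yaw 161.17 tilt [0.    0.001] | turn rv [ 0.001 -0.     0.003] shift mm [-0.3 -0.1  3.5]
```

>>> {"method": "play_rows", "body": {"commands": [{"offset": [0, 0, 0.0015], "delta_rot": [0, 0, 0]}, {"offset": [0, 0, 0.001], "delta_rot": [0, 0, 0]}, {"offset": [0, 0, 0.001], "delta_rot": [0, 0, 0]}, {"offset": [0, 0, 0], "delta_rot": [0, 0, 0]}, {"offset": [0, 0, 0], "delta_rot": [0, 0, 0]}]}}

```text
clock: 43.55
tool_pos: [0.6482, 0.0608, 0.3105]
orientation: [0.0, 0.164, 0.987, 0.0]
force: [0.4, 0.1, -1.2]
width: 0.0404
gripper_force: 26.2
```

```bash
python3 - <<'E'
from h import *
for i in range(2): go(.6484,.0608,.1464,161);bot.read_camera("top");print(bot.state()["force"])
E
```

```text
grasp mm [648.2  60.9 146.5] yaw 161.17 tilt [0.    0.001] | turn rv [0.001 0.    0.003] shift mm [-0.2 -0.1  0.1]
[ 0.39377144 -0.13025705 -1.26307008]
grasp mm [648.2  60.9 146.5] yaw 161.16 tilt [0.    0.001] | turn rv [ 0.001 -0.     0.003] shift mm [-0.3 -0.   0.1]
[-0.02345363  0.36835853 -1.31675785]
```

Another 1 mm down for contact, then release and retreat.

>>> {"method": "play_rows", "body": {"commands": [{"offset": [0, 0, 0.0005], "delta_rot": [0, 0, 0]}, {"offset": [0, 0, 0.0005], "delta_rot": [0, 0, 0]}, {"offset": [0, 0, 0], "delta_rot": [0, 0, 0]}, {"offset": [0, 0, 0], "delta_rot": [0, 0, 0]}, {"offset": [0, 0, 0], "delta_rot": [0, 0, 0]}]}}

```text
clock: 44.15
tool_pos: [0.6482, 0.0609, 0.3104]
orientation: [0.0, 0.164, 0.987, 0.0]
force: [-2.2, -1.7, 5.2]
width: 0.0402
gripper_force: 26.7
```

>>> {"method": "play_rows", "body": {"commands": [{"offset": [0, 0, 0], "delta_rot": [0, 0, 0]}, {"offset": [0, 0, 0], "delta_rot": [0, 0, 0]}, {"offset": [0, 0, 0], "delta_rot": [0, 0, 0]}, {"offset": [0, 0, 0], "delta_rot": [0, 0, 0]}, {"offset": [0, 0, 0], "delta_rot": [0, 0, 0]}], "jaw": 1}}

```text
clock: 44.65
tool_pos: [0.6481, 0.0606, 0.309]
orientation: [-0.0, 0.164, 0.987, 0.0]
force: [0.3, 0.4, 0.5]
width: 0.0727
gripper_force: 0.0
```

>>> {"method": "play_rows", "body": {"commands": [{"offset": [0, 0, 0], "delta_rot": [0, 0, 0]}, {"offset": [0, 0, 0], "delta_rot": [0, 0, 0]}, {"offset": [0, 0, 0], "delta_rot": [0, 0, 0]}, {"offset": [0, 0, -0.01], "delta_rot": [0, 0, 0]}, {"offset": [0, 0, -0.02], "delta_rot": [0, 0, 0]}]}}

```text
clock: 45.15
tool_pos: [0.6477, 0.0605, 0.3388]
orientation: [-0.001, 0.164, 0.987, -0.0]
force: [0.5, 1.2, -0.2]
width: 0.0871
gripper_force: 0.0
```

>>> {"method": "play_rows", "body": {"commands": [{"offset": [0, 0, -0.03], "delta_rot": [0, 0, 0]}, {"offset": [0, 0, -0.04], "delta_rot": [0, 0, 0]}, {"offset": [0, 0, -0.03], "delta_rot": [0, 0, 0]}, {"offset": [0, 0, 0], "delta_rot": [0, 0, 0]}, {"offset": [0, 0, 0], "delta_rot": [0, 0, 0]}]}}

```text
clock: 45.65
tool_pos: [0.6481, 0.061, 0.4409]
orientation: [0.001, 0.164, 0.987, 0.0]
force: [0.1, 0.9, -0.5]
width: 0.087
gripper_force: 0.0
```

```bash
python3 - <<'E'
from h import *
v=View("wrist")
for c in v.blobs([0,0,190],[40,75,255],300):
    b=cv2.boundingRect(c)
    if 150<b[0]<400 and 80<b[1]<300: print(b,rect(v,c,.155))
print(v.px([.6484,.0608,.155]))
# boat: approx (430,-284); hover so camera is above it at yaw 87.6
go(.427,-.36,.22,87.6)
E
```

```text
(252, 192, 52, 57) [655.2  59.2  32.7  43.2  43.9]
[273.07120691 209.2500864 ]
grasp mm [648.   60.8 275.5] yaw 161.16 tilt [0. 0.] | turn rv [ 0.    -0.     1.284] shift mm [-429.7 -203.2   55.5]
```

>>> {"method": "play_rows", "body": {"commands": [{"offset": [0, 0, 0], "delta_rot": [0, 0, 0.141]}, {"offset": [0, 0, 0], "delta_rot": [0, 0, 0.141]}, {"offset": [0, 0, 0], "delta_rot": [0, 0, 0.141]}, {"offset": [0, 0, 0], "delta_rot": [0, 0, 0.141]}, {"offset": [0, 0, 0], "delta_rot": [0, 0, 0.141]}]}}

```text
clock: 46.2
tool_pos: [0.6478, 0.0605, 0.4377]
orientation: [-0.001, 0.497, 0.868, -0.001]
force: [-0.4, -0.9, 0.7]
width: 0.0872
gripper_force: 0.0
```

>>> {"method": "play_rows", "body": {"commands": [{"offset": [0, 0, 0], "delta_rot": [0, 0, 0.141]}, {"offset": [0, 0, 0], "delta_rot": [0, 0, 0.141]}, {"offset": [0, 0, 0], "delta_rot": [0, 0, 0.141]}, {"offset": [0, 0, 0], "delta_rot": [0, 0, 0.141]}, {"offset": [0, 0, 0], "delta_rot": [0, 0, 0.141]}]}}

```text
clock: 46.7
tool_pos: [0.6479, 0.0604, 0.4377]
orientation: [-0.001, 0.766, 0.643, -0.001]
force: [-1.2, -0.5, -0.3]
width: 0.0866
gripper_force: 0.0
```

>>> {"method": "play_rows", "body": {"commands": [{"offset": [0, 0, 0], "delta_rot": [0, 0, 0.141]}, {"offset": [0, 0, 0], "delta_rot": [0, 0, 0.141]}, {"offset": [0, 0, 0], "delta_rot": [0, 0, 0.141]}, {"offset": [0, 0, 0], "delta_rot": [0, 0, 0.141]}, {"offset": [-0.0438, 0.0063, 0], "delta_rot": [0, 0, 0]}]}}

```text
clock: 47.2
tool_pos: [0.6239, 0.0295, 0.437]
orientation: [-0.003, 0.912, 0.41, 0.0]
force: [-0.1, 1.1, 1.2]
width: 0.0869
gripper_force: 0.0
```

>>> {"method": "play_rows", "body": {"commands": [{"offset": [-0.0438, 0.0063, 0], "delta_rot": [0, 0, 0]}, {"offset": [-0.0438, 0.0063, 0], "delta_rot": [0, 0, 0]}, {"offset": [-0.0438, 0.0063, 0], "delta_rot": [0, 0, 0]}, {"offset": [-0.0438, 0.0063, 0], "delta_rot": [0, 0, 0]}, {"offset": [-0.0438, 0.0063, 0], "delta_rot": [0, 0, 0]}]}}

```text
clock: 47.7
tool_pos: [0.4989, -0.1615, 0.4379]
orientation: [-0.001, 0.913, 0.407, -0.001]
force: [1.0, -1.7, 0.2]
width: 0.0871
gripper_force: 0.0
```

>>> {"method": "play_rows", "body": {"commands": [{"offset": [-0.0438, 0.0063, 0], "delta_rot": [0, 0, 0]}, {"offset": [-0.0438, 0.0063, 0], "delta_rot": [0, 0, 0]}, {"offset": [-0.0438, 0.0063, 0.02], "delta_rot": [0, 0, 0]}, {"offset": [-0.0438, 0.0063, 0.03], "delta_rot": [0, 0, 0]}, {"offset": [-0.0438, 0.0063, 0.03], "delta_rot": [0, 0, 0]}]}}

```text
clock: 48.2
tool_pos: [0.3791, -0.3403, 0.3614]
orientation: [-0.001, 0.913, 0.407, -0.0]
force: [0.5, 0.3, -0.3]
width: 0.0869
gripper_force: 0.0
```

>>> {"method": "play_rows", "body": {"commands": [{"offset": [0, 0, 0], "delta_rot": [0, 0, 0]}, {"offset": [0, 0, 0], "delta_rot": [0, 0, 0]}, {"offset": [0, 0, 0], "delta_rot": [0, 0, 0]}, {"offset": [0, 0, 0], "delta_rot": [0, 0, 0]}, {"offset": [0, 0, 0], "delta_rot": [0, 0, 0]}]}}

```text
clock: 48.7
tool_pos: [0.3818, -0.3383, 0.3637]
orientation: [0.0, 0.913, 0.408, 0.001]
force: [0.9, -1.3, 0.2]
width: 0.0873
gripper_force: 0.0
```

```bash
cat >> h.py <<'E'
def boat(v,z,zmask=150):
    for c in v.blobs([0,0,zmask],[40,90,255],1000):
        b=cv2.boundingRect(c)
        if b[1]<300 and 150<b[0]<400 and b[2]<200:
            P=v.at(c[:,0],z)[:,:2]*1000; D=np.linalg.norm(P[:,None]-P[None],axis=2); i,j=np.unravel_index(D.argmax(),D.shape)
            M=cv2.moments(c); ce=v.at([[M['m10']/M['m00'],M['m01']/M['m00']]],z)[0,:2]*1000
            d=P[i]-P[j]; print(b,rect(v,c,z),"tips mid",np.round((P[i]+P[j])/2,1),"len",round(D.max(),1),"dir",round(np.degrees(np.arctan2(d[1],d[0]))%180,1),"centroid",np.round(ce,1))
E
python3 - <<'E'
from h import *
v=View("wrist"); print(v.c,v.px([.431,-.283,.023]))
for t in(130,150,170): boat(v,.023,t)
go(.431,-.283,.10,48)
E
```

```text
[ 0.43598758 -0.27708926  0.34395798] [273.49527528 106.36537269]
(251, 48, 39, 106) [ 431.7 -279.1   86.2   31.5   57.1] tips mid [ 433.2 -280.1] len 86.6 dir 51.5 centroid [ 434.2 -276.8]
grasp mm [ 381.8 -338.5  199.7] yaw 48.17 tilt [ 0.001 -0.   ] | turn rv [ 0.001 -0.001  0.003] shift mm [74.1 -0.5 99.7]
```

```bash
python3 - <<'E'
from h import *
v=View("wrist")
for t in(150,170,185,200,215):
  for c in v.blobs([0,0,t],[40,90,255],200):
    b=cv2.boundingRect(c)
    if b[1]<200 and 200<b[0]<320 and b[2]<100:
        P=(v.at(cv2.convexHull(c)[:,0],.023)[:,:2]*1000).astype(np.float32); m=cv2.moments(P)
        a=.5*np.degrees(np.arctan2(2*m['mu11'],m['mu20']-m['mu02'])); print(t,b,"hull c",m['m10']/m['m00'],m['m01']/m['m00'],"ang",a)
# width profile across rows
hsv=cv2.cvtColor(v.im,cv2.COLOR_BGR2HSV)
M=cv2.inRange(hsv,np.array([0,0,150]),np.array([40,90,255]))[40:160,230:310]
for r in range(6,118,8):
    x=np.flatnonzero(M[r]); print(r+40,(x.min()+230,x.max()+230) if len(x) else None,end="; ")
print(hsv[90,200:350:10].tolist())
E
```

```text
170 (252, 58, 38, 87) hull c 432.36915418158827 -279.0402619570589 ang 50.071414288303394
185 (252, 58, 38, 86) hull c 431.6164593609736 -278.2440065869074 ang 50.99784997111395
200 (252, 59, 38, 85) hull c 431.7846056326921 -278.273095084647 ang 52.661457969644786
215 (252, 61, 38, 63) hull c 434.93580146091125 -274.5809331642331 ang 56.5276519207866
46 (np.int64(230), np.int64(309)); 54 (np.int64(230), np.int64(309)); 62 (np.int64(230), np.int64(309)); 70 (np.int64(230), np.int64(309)); 78 (np.int64(230), np.int64(309)); 86 (np.int64(230), np.int64(309)); 94 (np.int64(230), np.int64(309)); 102 (np.int64(230), np.int64(308)); 110 (np.int64(230), np.int64(295)); 118 (np.int64(253), np.int64(302)); 126 (np.int64(256), np.int64(295)); 134 (np.int64(259), np.int64(286)); 142 (np.int64(230), np.int64(309)); 150 (np.int64(230), np.int64(303)); [[26, 13, 158], [21, 16, 159], [23, 14, 165], [27, 14, 161], [30, 12, 104], [20, 41, 150], [28, 33, 207], [35, 19, 237], [21, 37, 234], [23, 37, 233], [26, 14, 146], [27, 14, 161], [24, 16, 159], [23, 13, 155], [27, 14, 163]]
```

>>> {"method": "play_rows", "body": {"commands": [{"offset": [0, 0, 0], "delta_rot": [0, 0, -0.05]}, {"offset": [0.039, 0.0016, 0], "delta_rot": [0, 0, 0]}, {"offset": [0.039, 0.0016, 0.02], "delta_rot": [0, 0, 0]}, {"offset": [0, 0, 0.03], "delta_rot": [0, 0, 0]}, {"offset": [0, 0, 0], "delta_rot": [0, 0, 0]}]}}

```text
clock: 49.3
tool_pos: [0.432, -0.2786, 0.3098]
orientation: [-0.003, 0.902, 0.431, -0.002]
force: [-1.5, 0.2, -0.4]
width: 0.0871
gripper_force: 0.0
```

>>> {"method": "play_rows", "body": {"commands": [{"offset": [0, 0, 0], "delta_rot": [0, 0, 0]}, {"offset": [0, 0, 0], "delta_rot": [0, 0, 0]}, {"offset": [0, 0, 0], "delta_rot": [0, 0, 0]}, {"offset": [0, 0, 0], "delta_rot": [0, 0, 0]}, {"offset": [0, 0, 0], "delta_rot": [0, 0, 0]}]}}

```text
clock: 49.8
tool_pos: [0.4325, -0.281, 0.3138]
orientation: [0.0, 0.903, 0.43, 0.0]
force: [0.1, -0.5, -0.3]
width: 0.0872
gripper_force: 0.0
```

```bash
python3 - <<'E'
from h import *
v=View("wrist")
go(.4332,-.2801,.0205,51)
hsv=cv2.cvtColor(v.im,cv2.COLOR_BGR2HSV)
M=((hsv[:,:,1]>22)&(hsv[:,:,2]>120)|(hsv[:,:,2]>195)).astype(np.uint8)*255
M=cv2.morphologyEx(M,cv2.MORPH_OPEN,np.ones((3,3)))
for c in cv2.findContours(M,cv2.RETR_EXTERNAL,cv2.CHAIN_APPROX_NONE)[0]:
    b=cv2.boundingRect(c)
    if cv2.contourArea(c)>600 and 150<b[0]<380 and b[1]<300:
        P=v.at(c[:,0],.024)[:,:2]*1000; D=np.linalg.norm(P[:,None]-P[None],axis=2); i,j=np.unravel_index(D.argmax(),D.shape); d=P[i]-P[j]
        print(b,rect(v,c,.024),(P[i]+P[j])/2,D.max(),np.degrees(np.arctan2(d[1],d[0]))%180)
cv2.imwrite("pics/m.png",M)
E
```

```text
grasp mm [ 432.6 -280.8  149.6] yaw 50.9 tilt [0.001 0.   ] | turn rv [ 0.001 -0.001 -0.002] shift mm [  0.9  -0.  129.1]
(248, 147, 48, 115) [ 431.6 -279.2   91.    35.9   51.8] [ 431.83186451 -279.38198164] 91.05606122069327 47.8988459041621
```

>>> {"method": "play_rows", "body": {"commands": [{"offset": [0.0015, -0.0005, 0.03], "delta_rot": [0, 0, 0]}, {"offset": [0, 0, 0.03], "delta_rot": [0, 0, 0]}, {"offset": [0, 0, 0.03], "delta_rot": [0, 0, 0]}, {"offset": [0, 0, 0.025], "delta_rot": [0, 0, 0]}, {"offset": [0, 0, 0.01], "delta_rot": [0, 0, 0]}]}}

```text
clock: 50.35
tool_pos: [0.4321, -0.2785, 0.1858]
orientation: [-0.002, 0.903, 0.43, -0.001]
force: [0.7, 0.2, 0.6]
width: 0.0868
gripper_force: 0.0
```

>>> {"method": "play_rows", "body": {"commands": [{"offset": [0, 0, 0], "delta_rot": [0, 0, 0]}, {"offset": [0, 0, 0], "delta_rot": [0, 0, 0]}, {"offset": [0, 0, 0], "delta_rot": [0, 0, 0]}, {"offset": [0, 0, 0], "delta_rot": [0, 0, 0]}, {"offset": [0, 0, 0], "delta_rot": [0, 0, 0]}]}}

```text
clock: 50.85
tool_pos: [0.4334, -0.2792, 0.189]
orientation: [0.001, 0.903, 0.43, 0.001]
force: [-0.3, -0.5, 0.2]
width: 0.0868
gripper_force: 0.0
```

```bash
python3 - <<'E'
from h import *
for i in range(2): go(.4331,-.2792,.0205,51);bot.read_camera("top")
E
```

```text
grasp mm [ 433.7 -279.3   25. ] yaw 50.92 tilt [ 0.002 -0.   ] | turn rv [ 0.001 -0.001 -0.001] shift mm [-0.3 -0.5  4.5]
grasp mm [ 433.5 -279.2   24.8] yaw 50.92 tilt [ 0.001 -0.   ] | turn rv [ 0.001 -0.001 -0.001] shift mm [-0.2 -0.4  4.3]
```

>>> {"method": "play_rows", "body": {"commands": [{"offset": [0, 0, 0.004], "delta_rot": [0, 0, 0]}, {"offset": [0, 0, 0], "delta_rot": [0, 0, 0]}, {"offset": [0, 0, 0], "delta_rot": [0, 0, 0]}, {"offset": [0, 0, 0], "delta_rot": [0, 0, 0]}, {"offset": [0, 0, 0], "delta_rot": [0, 0, 0]}], "jaw": 0, "force": 20}}

```text
clock: 51.45
tool_pos: [0.4332, -0.279, 0.1841]
orientation: [-0.0, 0.903, 0.43, 0.0]
force: [-0.5, -0.0, -0.6]
width: 0.0548
gripper_force: 0.0
```

>>> {"method": "play_rows", "body": {"commands": [{"offset": [0, 0, 0], "delta_rot": [0, 0, 0]}, {"offset": [0, 0, 0], "delta_rot": [0, 0, 0]}, {"offset": [0, 0, 0], "delta_rot": [0, 0, 0]}, {"offset": [0, 0, 0], "delta_rot": [0, 0, 0]}, {"offset": [0, 0, 0], "delta_rot": [0, 0, 0]}]}}

```text
clock: 51.95
tool_pos: [0.4331, -0.2791, 0.1842]
orientation: [-0.0, 0.903, 0.43, 0.0]
force: [0.0, -0.8, -0.1]
width: 0.0348
gripper_force: 19.9
```

```bash
python3 - <<'E'
from h import *
go(.4331,-.2792,.0205,51);print(bot.state()["width"])
E
```

```text
grasp mm [ 433.2 -279.    20.2] yaw 50.92 tilt [0.    0.001] | turn rv [-0.    -0.001 -0.001] shift mm [-0.2  0.1 -0.3]
0.03484203895878427
```

>>> {"method": "play_rows", "body": {"commands": [{"offset": [0, 0, -0.02], "delta_rot": [0, 0, 0]}, {"offset": [0, 0, -0.03], "delta_rot": [0, 0, 0]}, {"offset": [0, 0, -0.04], "delta_rot": [0, 0, 0]}, {"offset": [0, 0, -0.04], "delta_rot": [0, 0, 0]}, {"offset": [0, 0, -0.04], "delta_rot": [0, 0, 0]}]}}

```text
clock: 52.45
tool_pos: [0.4328, -0.2789, 0.3556]
orientation: [-0.0, 0.903, 0.43, 0.0]
force: [0.3, -0.4, -0.8]
width: 0.035
gripper_force: 19.9
```

>>> {"method": "play_rows", "body": {"commands": [{"offset": [0, 0, -0.04], "delta_rot": [0, 0, -0.128]}, {"offset": [0, 0, 0], "delta_rot": [0, 0, -0.128]}, {"offset": [0, 0, 0], "delta_rot": [0, 0, -0.128]}, {"offset": [0, 0, 0], "delta_rot": [0, 0, -0.128]}, {"offset": [0, 0, 0], "delta_rot": [0, 0, -0.128]}]}}

```text
clock: 52.95
tool_pos: [0.4329, -0.2791, 0.394]
orientation: [-0.0, 0.72, 0.694, 0.0]
force: [-0.2, -0.5, -0.6]
width: 0.0349
gripper_force: 19.9
```

```bash
python3 - <<'E'
from h import *
go(.6478,-.0374,.21,87.6); print(bot.state()["width"],bot.state()["joints"])
E
```

```text
grasp mm [ 432.9 -279.   230. ] yaw 87.9 tilt [0.    0.001] | turn rv [ 0.    -0.001  0.005] shift mm [250.3 204.6  20. ]
0.03492560175233617 [ 0.80831091  0.0536316  -0.29628369  1.78765053  0.01565923  1.3029289
  0.47158159]
```

>>> {"method": "play_rows", "body": {"commands": [{"offset": [0.031, 0.0255, 0], "delta_rot": [0, 0, 0.005]}, {"offset": [0.031, 0.0255, 0], "delta_rot": [0, 0, 0]}, {"offset": [0.031, 0.0255, 0], "delta_rot": [0, 0, 0]}, {"offset": [0.031, 0.0255, 0], "delta_rot": [0, 0, 0]}, {"offset": [0.031, 0.0255, 0], "delta_rot": [0, 0, 0]}]}}

```text
clock: 53.45
tool_pos: [0.5683, -0.129, 0.3941]
orientation: [-0.0, 0.724, 0.69, 0.0]
force: [0.1, -0.4, -0.5]
width: 0.0348
gripper_force: 19.9
```

>>> {"method": "play_rows", "body": {"commands": [{"offset": [0.031, 0.0255, 0], "delta_rot": [0, 0, 0]}, {"offset": [0.031, 0.0255, 0], "delta_rot": [0, 0, 0]}, {"offset": [0.031, 0.0255, 0], "delta_rot": [0, 0, 0]}, {"offset": [0, 0, 0], "delta_rot": [0, 0, 0]}, {"offset": [0, 0, 0], "delta_rot": [0, 0, 0]}]}}

```text
clock: 53.95
tool_pos: [0.6485, -0.0398, 0.3935]
orientation: [-0.001, 0.723, 0.691, -0.0]
force: [-0.8, -1.1, -0.7]
width: 0.0348
gripper_force: 19.9
```

>>> {"method": "play_rows", "body": {"commands": [{"offset": [0, 0, 0.03], "delta_rot": [0, 0, 0]}, {"offset": [0, 0, 0.03], "delta_rot": [0, 0, 0]}, {"offset": [0, 0, 0], "delta_rot": [0, 0, 0]}, {"offset": [0, 0, 0], "delta_rot": [0, 0, 0]}, {"offset": [0, 0, 0], "delta_rot": [0, 0, 0]}]}}

```text
clock: 54.45
tool_pos: [0.6487, -0.0416, 0.3365]
orientation: [0.001, 0.724, 0.69, 0.001]
force: [0.7, -0.4, 0.4]
width: 0.0349
gripper_force: 19.9
```

```bash
python3 - <<'E'
from h import *
for i in range(2): go(.6478,-.0374,.1422,87.6);bot.read_camera("top")
E
```

```text
grasp mm [649.2 -41.6 172.5] yaw 87.24 tilt [ 0.003 -0.   ] | turn rv [ 0.003 -0.    -0.006] shift mm [ 4.1 -1.6 30.3]
grasp mm [649.4 -41.3 172.6] yaw 87.26 tilt [0.004 0.   ] | turn rv [ 0.004 -0.    -0.006] shift mm [ 3.8 -1.8 30.4]
```

>>> {"method": "play_rows", "body": {"commands": [{"offset": [0.004, -0.0012, 0.008], "delta_rot": [0.001, 0, -0.006]}, {"offset": [0, 0, 0.009], "delta_rot": [0, 0, 0]}, {"offset": [0, 0, 0.008], "delta_rot": [0, 0, 0]}, {"offset": [0, 0, 0], "delta_rot": [0, 0, 0]}, {"offset": [0, 0, 0], "delta_rot": [0, 0, 0]}]}}

```text
clock: 55.05
tool_pos: [0.6472, -0.0368, 0.3087]
orientation: [-0.001, 0.721, 0.692, -0.0]
force: [-0.1, 0.1, -0.4]
width: 0.0348
gripper_force: 19.9
```

>>> {"method": "play_rows", "body": {"commands": [{"offset": [0, 0, 0], "delta_rot": [0, 0, 0]}, {"offset": [0, 0, 0], "delta_rot": [0, 0, 0]}, {"offset": [0, 0, 0], "delta_rot": [0, 0, 0]}, {"offset": [0, 0, 0], "delta_rot": [0, 0, 0]}, {"offset": [0, 0, 0], "delta_rot": [0, 0, 0]}]}}

```text
clock: 55.55
tool_pos: [0.6474, -0.0368, 0.3095]
orientation: [-0.0, 0.721, 0.692, 0.0]
force: [-0.4, 0.4, -0.6]
width: 0.0352
gripper_force: 19.9
```

```bash
python3 - <<'E'
from h import *
for i in range(2): go(.6478,-.0374,.1422,87.6);bot.read_camera("top")
E
```

```text
grasp mm [647.3 -36.7 145.5] yaw 87.65 tilt [-0.     0.001] | turn rv [-0.001 -0.     0.001] shift mm [-0.7  0.5  3.3]
grasp mm [647.3 -36.7 145.4] yaw 87.65 tilt [-0.001  0.001] | turn rv [-0.001 -0.001  0.001] shift mm [-0.7  0.6  3.2]
```

>>> {"method": "play_rows", "body": {"commands": [{"offset": [-0.0005, 0.0005, 0.0015], "delta_rot": [0, 0, 0]}, {"offset": [0, 0, 0.0015], "delta_rot": [0, 0, 0]}, {"offset": [0, 0, 0.001], "delta_rot": [0, 0, 0]}, {"offset": [0, 0, 0], "delta_rot": [0, 0, 0]}, {"offset": [0, 0, 0], "delta_rot": [0, 0, 0]}]}}

```text
clock: 56.15
tool_pos: [0.6479, -0.0373, 0.3062]
orientation: [-0.0, 0.721, 0.692, -0.0]
force: [-2.6, -0.5, 5.3]
width: 0.0346
gripper_force: 19.9
```

```bash
python3 - <<'E'
from h import *
for i in range(2): go(.6478,-.0374,.1422,87.6);bot.read_camera("top");print(bot.state()["force"])
E
```

```text
grasp mm [647.8 -37.3 142.2] yaw 87.65 tilt [-0.  0.] | turn rv [-0.    -0.     0.001] shift mm [-0.1 -0.   0. ]
[-1.42775695 -0.06238931  5.19730503]
grasp mm [647.8 -37.3 142.2] yaw 87.64 tilt [-0.  0.] | turn rv [-0.    -0.     0.001] shift mm [-0.1 -0.  -0. ]
[-2.82636315 -0.43321793  4.92402309]
```

In contact. Release, retreat up and back to a clear position.

>>> {"method": "play_rows", "body": {"commands": [{"offset": [0, 0, 0], "delta_rot": [0, 0, 0]}, {"offset": [0, 0, 0], "delta_rot": [0, 0, 0]}, {"offset": [0, 0, 0], "delta_rot": [0, 0, 0]}, {"offset": [0, 0, 0], "delta_rot": [0, 0, 0]}, {"offset": [0, 0, 0], "delta_rot": [0, 0, 0]}], "jaw": 1}}

```text
clock: 56.75
tool_pos: [0.6478, -0.0373, 0.3051]
orientation: [-0.001, 0.721, 0.692, -0.0]
force: [-0.0, -0.6, -0.1]
width: 0.067
gripper_force: 0.0
```

>>> {"method": "play_rows", "body": {"commands": [{"offset": [0, 0, 0], "delta_rot": [0, 0, 0]}, {"offset": [0, 0, 0], "delta_rot": [0, 0, 0]}, {"offset": [0, 0, 0], "delta_rot": [0, 0, 0]}, {"offset": [0, 0, -0.01], "delta_rot": [0, 0, 0]}, {"offset": [0, 0, -0.02], "delta_rot": [0, 0, 0]}]}}

```text
clock: 57.25
tool_pos: [0.6473, -0.0374, 0.3345]
orientation: [-0.002, 0.721, 0.693, -0.001]
force: [-0.2, 0.5, -1.0]
width: 0.0867
gripper_force: 0.0
```

>>> {"method": "play_rows", "body": {"commands": [{"offset": [0, 0, -0.03], "delta_rot": [0, 0, 0]}, {"offset": [0, 0, -0.04], "delta_rot": [0, 0, 0]}, {"offset": [0, 0, -0.04], "delta_rot": [0, 0, 0]}, {"offset": [0, 0, 0], "delta_rot": [0, 0, 0]}, {"offset": [0, 0, 0], "delta_rot": [0, 0, 0]}]}}

```text
clock: 57.75
tool_pos: [0.648, -0.0371, 0.4473]
orientation: [0.001, 0.721, 0.692, 0.001]
force: [-0.8, 0.5, -0.5]
width: 0.0867
gripper_force: 0.0
```

>>> {"method": "play_rows", "body": {"commands": [{"offset": [-0.04, 0, 0], "delta_rot": [0, 0, 0]}, {"offset": [-0.04, 0, 0], "delta_rot": [0, 0, 0]}, {"offset": [-0.04, 0, 0], "delta_rot": [0, 0, 0]}, {"offset": [0, 0, 0], "delta_rot": [0, 0, 0]}, {"offset": [0, 0, 0], "delta_rot": [0, 0, 0]}]}}

```text
clock: 58.25
tool_pos: [0.6425, -0.1589, 0.4434]
orientation: [-0.002, 0.722, 0.691, -0.001]
force: [-0.2, 1.1, -0.5]
width: 0.0869
gripper_force: 0.0
```

```bash
python3 - <<'E'
from h import *
w=View("wrist").im; s=View("side").im[130:300,160:330]
s=cv2.resize(s,None,fx=2.2,fy=2.2); w=w[:376,150:400]
h=376; s=cv2.resize(s,(int(s.shape[1]*h/s.shape[0]),h)); w=cv2.resize(w,None,fx=h/w.shape[0],fy=h/w.shape[0])
cv2.imwrite("pics/end.png",np.hstack([w,s]))
E
```

```text
(no output)
```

View pics/end.png

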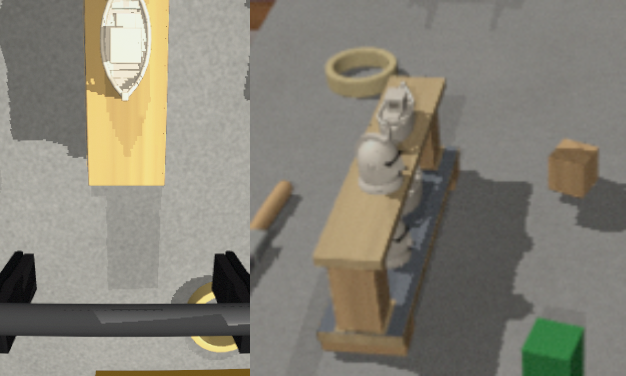

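The final picture shows the boat (125,45) in line with the plank. In the side half, the helmet and boat stand upright on a level plank over both blocks.

```bash
python3 -c "
from station import bot
print(bot.finish_job())"
```

```text
the job is handed in; nothing more can be done
None
```

The tier is built and handed in at about 58 s: both tall blocks stand on the patches, the plank lies across them in line with the board, and the loose boat and helmet stand upright, each set above the measured spot of its own kind. The hand-in gave no verdict. I did not re-measure the board castings or the final casting positions afterwards.

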